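Pack a honey gift carrier and fit its handle

TASK

Make up the honey gift carrier: set every square honey jar upright into a square pocket of its own, right down on the base board, and stand the wooden honey dipper, handle down, fully home in the round hole of the holder on the carrier's side. Once the jars are in, fit the carrying handle: slide the loose wooden bar through the holes of both end cheeks until its flat head rests against a cheek. Leave the coffee tin, the blue mug and the white dish alone.

Things in the scene. Friction and masses are not known exactly. Their poses are not given: they have to be found in the camera images.
- carrier: Open wooden gift carrier, 210 (x) x 224 (y) mm, standing on an anti-slip mat; it does not move. Origin: centre of its underside on the counter (height 0); z up. Shelf 200 x 196 mm, top at z = 42 mm, with four square pockets 60 x 60 mm down to the base board at z = 12 mm; only the cheeks at the y ends stand above the shelf. On the +x side is the dipper holder.
- pocket0 (a point): Centre of the base board in pocket 0 (carrier x = -48, y = -48 mm): where the middle of a seated jar's underside comes to lie (12 mm above the counter). Axes as the carrier's.
- pocket1 (a point): Centre of the base board in pocket 1 (carrier x = -48, y = +48 mm): where the middle of a seated jar's underside comes to lie (12 mm above the counter). Axes as the carrier's.
- pocket2 (a point): Centre of the base board in pocket 2 (carrier x = +48, y = -48 mm): where the middle of a seated jar's underside comes to lie (12 mm above the counter). Axes as the carrier's.
- pocket3 (a point): Centre of the base board in pocket 3 (carrier x = +48, y = +48 mm): where the middle of a seated jar's underside comes to lie (12 mm above the counter). Axes as the carrier's.
- dipper_hole (a point): Mouth of the dipper's hole: round, 15 mm, 54 mm deep, straight down, in the middle of the top of a holder block 44 (x) x 50 (y) x 60 (z) mm on the carrier's +x side (carrier x = +126, y = 0, z = 60 mm). A dipper that is fully home may lean a little.
- block: White marble sales block, 70 x 70 x 65 mm, fixed, with one round 12 mm hole, 50 mm deep, in the middle of its top, in which the dipper stands at the start. Origin: centre of its underside.
- dipper: Wooden honey dipper, 155 mm long, 45 g, standing handle down in the block. Origin: the handle's end; z runs along it to the head. Handle 10 mm diameter, its last 10 mm tapering to 5 mm; round grooved head, 32 mm diameter, from z = 110 to 155 mm: grip it by the head.
- bar_line (a point): Point midway between the two handle holes on their common axis (carrier x = 0, y = 0, z = 155 mm); that axis is along the carrier's y. Axes as the carrier's. The fitted bar's origin comes to lie here, whichever side it is put in from.
- hole_right (a point): Centre of the round 24 mm hole at the outer face of the -y cheek (carrier y = -112 mm). Each cheek is 14 mm thick (|y| 98 to 112 mm), 210 mm wide up to z = 50 mm, then slopes in to a post 70 mm wide (x) and 185 mm high.
- hole_left (a point): Centre of the same hole at the outer face of the +y cheek (carrier y = +112 mm).
- handle: Loose wooden bar, 300 mm, 90 g, at first flat on the counter. Its x axis runs along it to the free tapered end. Round 20 mm shaft from x = -112 to +126 mm, then tapering to 10 mm at x = +138; at the other end a flat head, x -162 to -112 mm, 36 mm wide (y), 20 mm thick (z), too wide for the holes. Origin on the shaft's axis, 112 mm from the head's shoulder, 10 mm above the counter when flat.
- handle_head (a point): Centre of the bar's flat head, 137 mm from its origin on the -x side: a good place to grip, 36 mm across.
- handle_tip (a point): The free tapered end of the bar, 138 mm from its origin on the +x side.
- jar0: Square amber glass honey jar, paper label, round brass lid, 360 g; may be absent. Body 56 x 56 mm, 76 mm high (lowest 6 mm: 52 mm square), lid 50 mm across, up to 94 mm. Origin: centre of its underside; z up; x, y square to its sides. Grip the glass across two facing sides, fingertips above 35 mm so that they clear the carrier's shelf.
- jar1: Square amber glass honey jar, paper label, round brass lid, 360 g; may be absent. Body 56 x 56 mm, 76 mm high (lowest 6 mm: 52 mm square), lid 50 mm across, up to 94 mm. Origin: centre of its underside; z up; x, y square to its sides. Grip the glass across two facing sides, fingertips above 35 mm so that they clear the carrier's shelf.
- jar2: Square amber glass honey jar, paper label, round brass lid, 360 g; may be absent. Body 56 x 56 mm, 76 mm high (lowest 6 mm: 52 mm square), lid 50 mm across, up to 94 mm. Origin: centre of its underside; z up; x, y square to its sides. Grip the glass across two facing sides, fingertips above 35 mm so that they clear the carrier's shelf.
- jar3: Square amber glass honey jar, paper label, round brass lid, 360 g; may be absent. Body 56 x 56 mm, 76 mm high (lowest 6 mm: 52 mm square), lid 50 mm across, up to 94 mm. Origin: centre of its underside; z up; x, y square to its sides. Grip the glass across two facing sides, fingertips above 35 mm so that they clear the carrier's shelf.
- coffee_tin: Round coffee tin, 90 mm across, 120 mm high, origin under its centre: a bystander, leave it alone.
- mug: Blue china mug, 84 mm across without its handle, 90 mm high, origin under its centre: a bystander, leave it alone.
- dish: White china dish, 110 mm across, 40 mm high, origin under its centre: a bystander, leave it alone.
There are look-alikes about, which are no part of the job. What is shaped like the jar1 but red is not meant.

How it is judged (in metres and radians):
On the way, in this order (a step that is already met when the one before it is completed fails the run):
1. every jar stands in a pocket of its own, down on the base board (((horizontal distance between jar0 and pocket0 below 0.006 m and z of jar0 in the frame of pocket0 between -0.004 and 0.004 m) or (horizontal distance between jar0 and pocket1 below 0.006 m and z of jar0 in the frame of pocket1 between -0.004 and 0.004 m) or (horizontal distance between jar0 and pocket2 below 0.006 m and z of jar0 in the frame of pocket2 between -0.004 and 0.004 m) or (horizontal distance between jar0 and pocket3 below 0.006 m and z of jar0 in the frame of pocket3 between -0.004 and 0.004 m)) and angle between each of jar0, jar1, jar2, jar3's own z axis and vertical below 0.06 rad and linear speed of each of jar0, jar1, jar2, jar3 below 0.03 m/s and ((horizontal distance between jar1 and pocket0 below 0.006 m and z of jar1 in the frame of pocket0 between -0.004 and 0.004 m) or (horizontal distance between jar1 and pocket1 below 0.006 m and z of jar1 in the frame of pocket1 between -0.004 and 0.004 m) or (horizontal distance between jar1 and pocket2 below 0.006 m and z of jar1 in the frame of pocket2 between -0.004 and 0.004 m) or (horizontal distance between jar1 and pocket3 below 0.006 m and z of jar1 in the frame of pocket3 between -0.004 and 0.004 m)) and ((horizontal distance between jar2 and pocket0 below 0.006 m and z of jar2 in the frame of pocket0 between -0.004 and 0.004 m) or (horizontal distance between jar2 and pocket1 below 0.006 m and z of jar2 in the frame of pocket1 between -0.004 and 0.004 m) or (horizontal distance between jar2 and pocket2 below 0.006 m and z of jar2 in the frame of pocket2 between -0.004 and 0.004 m) or (horizontal distance between jar2 and pocket3 below 0.006 m and z of jar2 in the frame of pocket3 between -0.004 and 0.004 m)) and ((horizontal distance between jar3 and pocket0 below 0.006 m and z of jar3 in the frame of pocket0 between -0.004 and 0.004 m) or (horizontal distance between jar3 and pocket1 below 0.006 m and z of jar3 in the frame of pocket1 between -0.004 and 0.004 m) or (horizontal distance between jar3 and pocket2 below 0.006 m and z of jar3 in the frame of pocket2 between -0.004 and 0.004 m) or (horizontal distance between jar3 and pocket3 below 0.006 m and z of jar3 in the frame of pocket3 between -0.004 and 0.004 m))), for 0.2 s.
2. the handle bar is through both cheeks with its head against the cheek (distance between handle and bar_line below 0.009 m and angle between the x axis of handle and the y axis of carrier, either way round below 0.06 rad), for 0.2 s.
At the end, for the whole second after the job is handed in: Each jar upright in a pocket, within 6 mm of its centre and 4 mm of the base board; dipper upright (0.2 rad), at least 48 mm down its holder's hole; bar through both cheeks, its origin within 9 mm of the midpoint between the holes and its axis within 0.06 rad of theirs; all at rest and released (all of step 1 and all of step 2 and horizontal distance between dipper and dipper_hole below 0.008 m and z of dipper in the frame of dipper_hole below -0.048 m and angle between dipper's own z axis and vertical below 0.2 rad and linear speed of each of dipper, handle below 0.03 m/s); the robot touches nothing.
It fails at once if the coffee tin is moved more than 30 mm or tipped (distance of coffee_tin from where it was at the start of the episode above 0.03 m or angle between coffee_tin's own z axis and vertical above 0.4 rad).
It fails at once if the blue mug is moved more than 30 mm or tipped (distance of mug from where it was at the start of the episode above 0.03 m or angle between mug's own z axis and vertical above 0.4 rad).
It fails at once if the white dish is moved more than 30 mm or tipped (distance of dish from where it was at the start of the episode above 0.03 m or angle between dish's own z axis and vertical above 0.4 rad).
Of jar0, jar1, jar2, jar3 only 2 to 4 are there at a start; the rules pass over those that are not, and their reading is None.
At some moment in a run one of handle may be knocked a few centimetres aside while the robot is not near it.
Once in a run the grip may slacken for a moment while it holds something.
It also fails if it takes over 210 s, if anything falls off the work surface, if the arm or the gripper's body presses on something with over 40 N, if the wrist force passes 120 N, or if a joint passes its speed limit or range.

ROBOT

A 7-joint arm with a two-finger parallel gripper is mounted at the origin on the work surface. World frame = base frame: x ahead of the robot, y to its left, z up, the work surface at z = 0. Lengths are in mm, angles in rad, forces in N, time in s.
With the tool pointing down it reaches from about 400 to 875 mm from the base axis. Payload 4.4 kg.
Tool frame: the origin (TCP) lies at the very end of the fingers, on their centre line; the grasp point (between the pads) lies robot.grasp_offset behind it (robot.grasp_offset is the distance from the TCP to the grasp point, in mm); z points along the fingers, y is the line along which they close (so a half turn about z gives the same grasp; the last joint's range is limited). The gripper opens to 85 mm and grips with 20 to 120 N. Pads are 22 mm wide; open, the fingers measure 114 mm over their backs; the gripper's body (76 mm by 85 mm) begins 54 mm behind the grasp point. The pads swing forward as they close: fully open they stand 13 mm farther back than shut.
Start: joints at [1.169, 0.628, 0.038, 1.517, -0.027, 0.996, -0.02], TCP at [214.219, -613.7, 231.313] pointing down, gripper open.
Joint ranges: [-3.06, 3.06], [-0.37, 2.12], [-1.25, 1.32], [0.18, 2.47], [-1.1, 4.24], [0.23, 1.98], [-2.94, 2.94]. Speed limits (rad/s): [2.57, 2.57, 3.14, 3.14, 3.14, 3.14, 3.14].

INTERFACE

Orientations are given as a unit quaternion [x, y, z, w].
In Python, from workcell import robot, eyes, finder gives the robot as it stands.
- The arm moves only by the tool servo_tool, never from a script. Its argument "deltas" is a list that holds one entry, the list of rows, each a list of 7 numbers: the shift along the tool's x, y, z in m, then the turn, a rotation vector about the tool's x, y, z in rad, then the closure, from -1 (fully open) to 1 (shut). In form: [[[tx, ty, tz, wx, wy, wz, fingers], ...]]. A call has 1 to 8 rows; each row shifts and turns the commanded pose from where the row before left it, along the tool's axes as they then stand; what a row does not reach is not made up. A row lasts 1/10 s, in which the tool goes at most 50 mm and 8.59 degrees, less where a joint would pass 70% of its speed; a pose out of reach is approached as far as the arm can. A call with a gripper value outside its range is refused whole. The fingers move at their own pace and stop on an object; the grip force is fixed at half the most. Time passes only in rows, so rows that do not move let the fingers close. It gives the time, the measured TCP pose, the force, the opening and the grip force at its end, in the units of the state.
- robot.read_state(): the state, without advancing time (a new reading comes with each control period).
- eyes.camera(name): name is "scene" or "side" or "wrist"; returns a dict with "image" (480x640x3 uint8, red, green, blue), "fov_y" (degrees; the focal length in pixels is half the picture's height over the tangent of half this angle, whatever the lens; pixels are square), "cx", "cy" (the principal point, pixels), "view" (4x4, takes a point from world to camera coordinates). Camera axes: x right, y down, z forward; pixel columns grow to the right and rows downward; lengths in mm; the calibration is good to about 2 mm. The wrist camera is an equidistant fisheye: a pixel r from the principal point sees the ray r / f radians off the axis. A picture is of the moment at which its call begins. There is no depth.
- robot.finish_job(): hands the job in; it is judged then, once.
Trained networks look in the newest picture that a camera, given by its name, has taken for a name from the list of things; names that differ only in an ending like _2 or _b are one class to them, and where a whole thing is asked for, a point or a joint stands for the part that bears it (a point fixed in the world has none). Each returns a list of dicts, best first, with "conf" (0 to 1); they miss things now and then, are a little off and sometimes report something else, mostly with a low value. They report only what shows in the picture. A call takes as long as a camera call. They do not tell look-alikes from the thing itself.
- finder.search_frame(camera, thing): "extent" ([centre column, centre row, width, height] in pixels, round what is visible of it).
- finder.cut_out(camera, thing): "pixels" (480x640 bool, what is visible of it) and "extent" ([centre column, centre row, width, height] in pixels, round what is visible of it).
- finder.spot_point(camera, thing): "point" ([column, row] in pixels: a listed point, or the origin of a listed thing).
The state is a dict: "t": time; "joints": joint angles; "joint_vel": joint speeds; "tau": joint torques, N m; "tool_pos": TCP position; "eef_rot": TCP orientation; "force": force on the tool from outside, world axes, zero at the start; "torque": the same for the moment, N m; "width": finger opening in mm; "gripper_force": force on a finger pad.
Only numpy, scipy, OpenCV 4.12 (cv2) and the standard library are available. Lean on these libraries where they do the work, as an engineer would, in place of code of your own. Each camera call takes 0.05 s, during which the arm holds its last target. There are 200 camera calls.

## Working session

There is one attempt and no reset: what is moved stays moved. The work goes in short steps, Python scripts to look and compute and a tool call to move; the robot and the scene stay as the last step left them, time stands still between calls to the robot, and variables do not carry over. Pictures are saved under pics/ and viewed, at most 14 in all, crops included, and the job is handed in when it is done.

Besides the shell and the picture viewer there is one more tool, called after ">>>" as name([rows], argument=value, ...), one row to a line, values as JSON. servo_tool: Moves the arm, as the interface text tells. Its arguments: {"type":"object","properties":{"deltas":{"type":"array"}},"required":["deltas"]}

```bash
ls; mkdir -p pics
cat > h.py <<'E'
import numpy as np, cv2
from scipy.spatial.transform import Rotation as R
from workcell import robot, eyes, finder
def ray(c,px):
    f=240/np.tan(np.radians(c["fov_y"])/2); V=np.array(c["view"])
    u=np.array([px[0]-c["cx"],px[1]-c["cy"]])
    if c.get("name")=="wrist":
        r=np.hypot(*u); th=r/f; d=np.array([*(u/max(r,1e-9)*np.sin(th)),np.cos(th)])
    else: d=np.array([*(u/f),1.])
    d/=np.linalg.norm(d); Rm=V[:3,:3]; return -Rm.T@V[:3,3], Rm.T@d
def cam(n):
    c=eyes.camera(n); c["name"]=n; return c
def onz(c,px,z):
    o,d=ray(c,px); return o+d*(z-o[2])/d[2]
def tri(rs):
    A=sum(np.eye(3)-np.outer(d,d) for o,d in rs); b=sum((np.eye(3)-np.outer(d,d))@o for o,d in rs)
    p=np.linalg.solve(A,b); return p, [np.linalg.norm(np.cross(p-o,d)) for o,d in rs]
def proj(c,p):
    V=np.array(c["view"]); q=V[:3,:3]@p+V[:3,3]; f=240/np.tan(np.radians(c["fov_y"])/2)
    if c["name"]=="wrist":
        r=np.hypot(q[0],q[1]); th=np.arctan2(r,q[2]); s=f*th/max(r,1e-9); return np.array([c["cx"]+q[0]*s,c["cy"]+q[1]*s])
    return np.array([c["cx"]+f*q[0]/q[2],c["cy"]+f*q[1]/q[2]])
def save(c,n): cv2.imwrite(f"pics/{n}.png",c["image"][:,:,::-1])
E
cat > a.py <<'E'
from h import *
np.set_printoptions(precision=1,suppress=True)
s=robot.read_state(); print({k:np.round(v,3) for k,v in s.items()}, robot.grasp_offset)
for n in ["scene","side","wrist"]:
    c=cam(n); save(c,n+"0"); V=np.array(c["view"]); print(n,c["fov_y"],c["cx"],c["cy"],"pos",-V[:3,:3].T@V[:3,3],"fwd",V[2,:3])
    for t in ["carrier","jar0","block","dipper","handle","coffee_tin","mug","dish"]:
        print(t,[(np.round(d["extent"]).astype(int).tolist(),round(d["conf"],2)) for d in finder.search_frame(n,t)][:6])
    for t in ["jar0","pocket0","pocket1","pocket2","pocket3","dipper_hole","hole_left","hole_right","handle","handle_head","handle_tip","bar_line","block","dipper"]:
        print(" pt",t,[(np.round(d["point"]).astype(int).tolist(),round(d["conf"],2)) for d in finder.spot_point(n,t)][:6])
E
python3 a.py
```

```text
pics
{'t': np.float64(0.0), 'joints': array([ 1.2,  0.6,  0. ,  1.5, -0. ,  1. , -0. ]), 'joint_vel': array([-0.,  0.,  0., -0., -0., -0., -0.]), 'tau': array([ -0. , -56.3,   1.2, -19.3,   0. ,   0. ,  -0. ]), 'tool_pos': array([ 214. , -613.1,  230.4]), 'eef_rot': array([ 1. ,  0.2, -0. , -0. ]), 'force': array([-0.6, -0.1, -0.5]), 'torque': array([-0.,  0.,  0.]), 'gripper_force': np.float64(0.0), 'width': np.float64(85.332)} 18.700000000000003
scene 47.99475595708132 324.41869863117415 237.522271622496 pos [1335.7  378.4 1145.5] fwd [-0.6 -0.3 -0.8]
carrier [([366, 256, 156, 149], 0.87), ([490, 274, 39, 40], 0.37)]
jar0 [([291, 224, 25, 32], 0.8), ([222, 232, 28, 42], 0.79), ([161, 251, 38, 40], 0.7), ([249, 205, 32, 35], 0.67), ([266, 250, 30, 39], 0.64), ([206, 270, 32, 42], 0.55)]
block [([492, 275, 38, 41], 0.82), ([247, 204, 28, 35], 0.74)]
dipper [([502, 252, 24, 31], 0.57)]
handle [([274, 193, 94, 45], 0.86)]
coffee_tin [([461, 333, 51, 56], 0.55)]
mug [([292, 223, 24, 33], 0.67), ([180, 205, 35, 46], 0.64)]
dish [([261, 298, 40, 37], 0.67)]
 pt jar0 [([251, 213], 0.95), (
[... 1834 characters left out ...]
)]
 pt hole_left [([335, 273], 0.79), ([348, 198], 0.46)]
 pt hole_right [([367, 220], 0.58)]
 pt handle [([411, 231], 0.8)]
 pt handle_head [([417, 209], 0.97), ([341, 282], 0.31)]
 pt handle_tip []
 pt bar_line [([353, 247], 0.98)]
 pt block [([365, 438], 0.82)]
 pt dipper [([394, 264], 0.7)]
wrist 65.70646984690485 319.3370488860768 242.9709294200918 pos [ 286.7 -588.6  373.5] fwd [-0.3 -0.1 -1. ]
carrier []
jar0 []
block []
dipper []
handle []
coffee_tin []
mug []
dish []
 pt jar0 []
 pt pocket0 []
 pt pocket1 []
 pt pocket2 []
 pt pocket3 []
 pt dipper_hole []
 pt hole_left []
 pt hole_right []
 pt handle []
 pt handle_head []
 pt handle_tip []
 pt bar_line []
 pt block []
 pt dipper []
```

View pics/scene0.png

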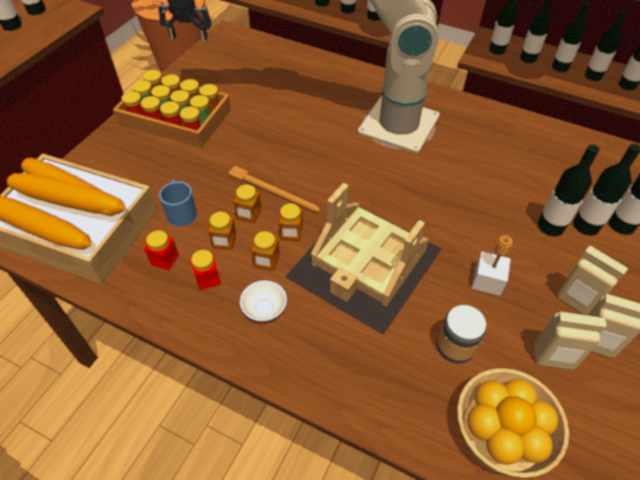

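View pics/side0.png

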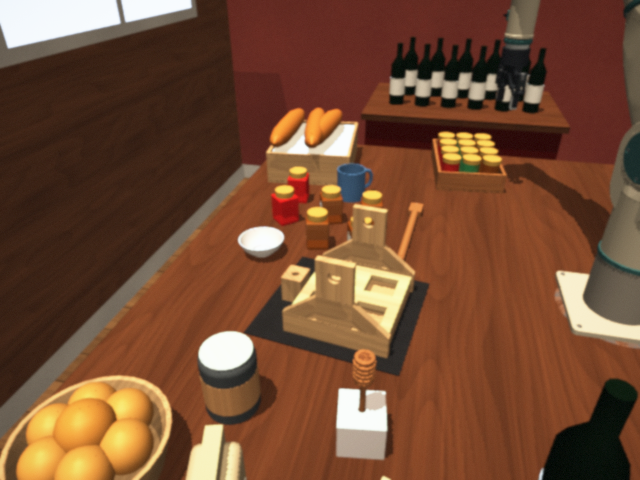

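The scene camera shows four amber jars at (246,203), (221,230), (290,222) and (265,250), with red decoys at (161,250) and (205,270). The carrier is at (366,256), with its holder towards the camera at (344,283). The bar runs from its head at (237,173) to its tip at (320,208). The dipper stands in the block at (491,273). The side view agrees.

```bash
cat > b.py <<'E'
from h import *
np.set_printoptions(precision=1,suppress=True)
c=cam("scene"); d=cam("side")
for n,px,z in [("jarA lid",(246,189),94),("jarB",(220,217),94),("jarC",(290,211),94),("jarD",(265,239),94),("redE",(158,239),94),("redF",(203,259),94),("head",(239,173),10),("tip",(322,207),10),("p",(348,260),12),("p",(378,278),12),("p",(392,252),12),("p",(363,234),12),("holder",(344,276),60),("hl",(414,236),155),("hr",(334,196),155),("block",(487,278),0),("dipperhead",(505,240),150),("tin",(466,320),120),("mug",(178,188),90),("dish",(263,300),30)]:
    print(n,onz(c,px,z))
for n,a,b in [("hl",(414,236),(335,273)),("hr",(334,196),(367,220)),("dish",(263,298),(261,242))]:
    print(n,*tri([ray(c,a),ray(d,b)]))
s=robot.read_state(); T=R.from_quat(s["eef_rot"]); print(T.as_matrix())
w=cam("wrist"); V=np.array(w["view"]); Rm=V[:3,:3]
print("cam in tool", T.inv().apply(-Rm.T@V[:3,3]-s["tool_pos"]), "camaxes in tool",(T.inv().as_matrix()@Rm.T))
E
python3 b.py
```

```text
jarA lid [ 541.5 -230.7   94. ]
jarB [ 654.6 -238.6   94. ]
jarC [556.2 -89.9  94. ]
jarD [ 664.1 -101.1   94. ]
redE [ 783.1 -334.9   94. ]
redF [ 783.6 -202.5   94. ]
head [ 432.6 -331.2   10. ]
tip [440.3 -54.8  10. ]
p [574.  87.  12.]
p [590.4 178.   12. ]
p [498.4 179.   12. ]
p [477.9  86.9  12. ]
holder [653.9 110.7  60. ]
hl [537.3 232.8 155. ]
hr [508.7  10.9 155. ]
block [456.1 425.2   0. ]
dipperhead [447.2 427.3 150. ]
tin [675.8 409.8 120. ]
mug [ 617.7 -395.6   90. ]
dish [786.  -41.1  30. ]
hl [545.7 234.5 164.8] [np.float64(0.5191191440874854), np.float64(0.5191191440874846)]
hr [520.5  17.3 160.4] [np.float64(6.351198204907402), np.float64(6.351198204907676)]
dish [786.3 -39.4  33.1] [np.float64(4.176148566848587), np.float64(4.176148566848857)]
[[ 0.9  0.3  0. ]
 [ 0.3 -0.9  0. ]
 [ 0.   0.  -1. ]]
cam in tool [  76.7    0.2 -142.2] camaxes in tool [[-0.  -1.  -0.3]
 [ 1.  -0.   0. ]
 [-0.  -0.3  1. ]]
```

```bash
cat > go.py <<'E'
# usage: go.py x y z yaw_deg closure [step mm]: yaw = direction of tool x in world, tool pointing down. Prints rows (turn rows, then shift rows)
import sys
from h import *
def plan(x,y,z,yaw,cl,step=45):
    s=robot.read_state(); T=R.from_quat(s["eef_rot"])
    G=R.from_euler("z",yaw,degrees=True)*R.from_euler("x",180,degrees=True)
    rv=(T.inv()*G).as_rotvec(); n=int(np.ceil(np.linalg.norm(rv)/0.145)) if np.linalg.norm(rv)>0.002 else 0
    d=G.inv().apply(np.array([x,y,z])-s["tool_pos"])/1000; m=max(1,int(np.ceil(np.linalg.norm(d)*1000/step)))
    print("t",round(float(s["t"]),2),"pos",np.round(s["tool_pos"],1),"q7",np.round(s["joints"][6],2),"w",np.round(s["width"],1))
    if n: print(n,"x",np.round([0,0,0,*(rv/n)],4).tolist()+[cl])
    print(m,"x",np.round([*(d/m),0,0,0],4).tolist()+[cl])
if __name__=="__main__": plan(*map(float,sys.argv[1:]))
E
python3 go.py 520 -165 330 0 -1; python3 go.py 520 -165 330 90 -1;python3 -c "
from h import *
s=robot.read_state();T=R.from_quat(s['eef_rot']).as_matrix();print(np.degrees(np.arctan2(T[1,0],T[0,0])),T[:,2])"
```

```text
t 3.6 pos [ 214.2 -613.7  231.3] q7 -0.02 w 85.4
3 x [0.0, 0.0, 0.0, 0.0, -0.0, 0.1119, -1.0]
13 x [0.0235, -0.0345, -0.0076, 0.0, 0.0, 0.0, -1.0]
t 3.6 pos [ 214.2 -613.7  231.3] q7 -0.02 w 85.4
9 x [0.0, 0.0, 0.0, 0.0, -0.0, -0.1372, -1.0]
13 x [0.0345, 0.0235, -0.0076, 0.0, 0.0, 0.0, -1.0]
19.23937758342545 [ 4.45007172e-05 -2.30723169e-05 -9.99999999e-01]
```

>>> servo_tool([
  [[0,0,0,0,0,0.1119,-1],[0,0,0,0,0,0.1119,-1],[0,0,0,0,0,0.1119,-1],[0.0235,-0.0345,-0.0076,0,0,0,-1],[0.0235,-0.0345,-0.0076,0,0,0,-1],[0.0235,-0.0345,-0.0076,0,0,0,-1],[0.0235,-0.0345,-0.0076,0,0,0,-1],[0.0235,-0.0345,-0.0076,0,0,0,-1]],
])

```text
t: 4.4
tool_pos: [332.6, -439.7, 269.8]
eef_rot: [1.0, 0.0, 0.0, 0.0]
force: [0.4, -0.2, 0.2]
width: 85.3
gripper_force: 0.0
```

>>> servo_tool([
  [[0.0235,-0.0345,-0.0076,0,0,0,-1],[0.0235,-0.0345,-0.0076,0,0,0,-1],[0.0235,-0.0345,-0.0076,0,0,0,-1],[0.0235,-0.0345,-0.0076,0,0,0,-1],[0.0235,-0.0345,-0.0076,0,0,0,-1],[0.0235,-0.0345,-0.0076,0,0,0,-1],[0.0235,-0.0345,-0.0076,0,0,0,-1],[0.0235,-0.0345,-0.0076,0,0,0,-1]],
])

```text
t: 5.2
tool_pos: [520.5, -163.7, 330.7]
eef_rot: [1.0, 0.0, 0.0, 0.0]
force: [0.7, 0.5, 0.1]
width: 85.5
gripper_force: 0.0
```

```bash
cat > look.py <<'E'
import sys,pickle
from h import *
np.set_printoptions(precision=1,suppress=True)
name=sys.argv[1]; c=cam("wrist"); save(c,name)
out={"cam":c}
for t in ["jar0"]: out["ext_"+t]=[(d["extent"],d["conf"]) for d in finder.search_frame("wrist",t)]
for t in sys.argv[2].split(","):
    out[t]=[(d["point"],d["conf"]) for d in finder.spot_point("wrist",t)]
    for p,cf in out[t]: print(t,np.round(p,1),round(cf,2),"z0:",onz(c,p,0)[:2],"z94",onz(c,p,94)[:2])
print("ext",[(np.round(e,0).tolist(),round(f,2)) for e,f in out["ext_jar0"]])
pickle.dump(out,open(name+".pkl","wb")); s=robot.read_state(); print(s["tool_pos"],s["t"])
E
python3 look.py w1 jar0,handle,handle_head,handle_tip,pocket0,hole_right
```

```text
jar0 [373.1 166.9] 0.95 z0: [ 552.1 -232.8] z94 [ 561.  -219.1]
jar0 [379.5  84.4] 0.93 z0: [ 658.6 -239.7] z94 [ 646.4 -224.5]
jar0 [266.8 164.5] 0.68 z0: [555.2 -97.1] z94 [ 563.5 -110.3]
jar0 [270.6  80.5] 0.67 z0: [ 663.1 -103.2] z94 [ 650.  -115.2]
jar0 [455.   0.] 0.63 z0: [ 786.4 -343.5] z94 [ 748.8 -307.8]
handle [343.5 248.5] 0.91 z0: [ 442.5 -196.5] z94 [ 473.2 -189.9]
handle_head [441.5 252.4] 0.68 z0: [ 436.4 -334.5] z94 [ 468.3 -300.5]
handle_tip [245.9 243.5] 0.75 z0: [449.7 -64.9] z94 [479.  -84.5]
pocket0 [ 87.7 220.2] 0.79 z0: [486.5 184.4] z94 [508.5 115.3]
pocket0 [ 83.2 151.9] 0.66 z0: [589.1 178.9] z94 [590.7 110.8]
pocket0 [144.2 156.4] 0.58 z0: [573.9  74.2] z94 [578.5  27. ]
hole_right [135.7 226.4] 0.9 z0: [475.4  98.7] z94 [499.6  46.6]
hole_right [145.7 157.1] 0.73 z0: [572.8  71.9] z94 [577.6  25.2]
ext [([386.0, 78.0, 66.0, 61.0], 0.88), ([469.0, 11.0, 62.0, 22.0], 0.8), ([510.0, 118.0, 94.0, 85.0], 0.61), ([379.0, 173.0, 63.0, 58.0], 0.59), ([268.0, 71.0, 62.0, 60.0], 0.59), ([114.0, 177.0, 220.0, 232.0], 0.36)]
[ 518.8 -166.7  330. ] 5.6
```

View pics/w1.png

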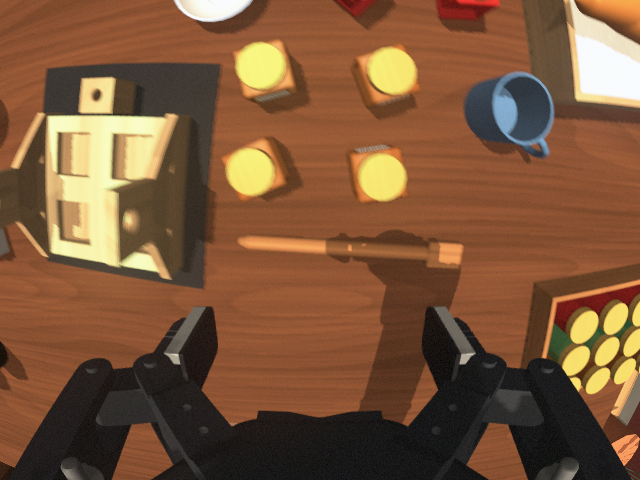

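The wrist view shows lids at (381,176), (390,70), (251,172) and (262,67), each jar at its own yaw. The bar lies at row ~248 with its head at (445,252) and tip at (240,242). The carrier is on the left with its holder hole at (97,96). Next, a view above the carrier.

>>> servo_tool([
  [[0.008,-0.035,-0.005,0,0,0,-1],[0.008,-0.035,-0.005,0,0,0,-1],[0.008,-0.035,-0.005,0,0,0,-1],[0.008,-0.035,-0.005,0,0,0,-1],[0.008,-0.035,-0.005,0,0,0,-1],[0.008,-0.035,-0.005,0,0,0,-1],[0.008,-0.035,-0.005,0,0,0,-1],[0.008,-0.035,-0.005,0,0,0,-1]],
])

```text
t: 6.4
tool_pos: [583.9, 114.7, 370.3]
eef_rot: [1.0, -0.001, -0.0, 0.0]
force: [-0.1, 0.3, -0.5]
width: 85.4
gripper_force: 0.0
```

>>> servo_tool([
  [[0,0,0,0,0,0,-1],[0,0,0,0,0,0,-1]],
])

```text
t: 6.6
tool_pos: [583.6, 114.3, 369.8]
eef_rot: [1.0, 0.0, -0.0, 0.0]
force: [0.1, -0.5, 0.4]
width: 85.0
gripper_force: 0.0
```

```bash
python3 look.py w2 jar0,pocket0,hole_right,hole_left,dipper_hole,dipper,block,bar_line
```

```text
jar0 [548.4 146.3] 0.75 z0: [ 658.3 -243.4] z94 [ 658.7 -177.7]
jar0 [595.3  77.4] 0.72 z0: [ 786.8 -342.2] z94 [ 763.6 -258.3]
jar0 [472.8 137.2] 0.67 z0: [ 660.1 -107.3] z94 [660.2 -66.6]
jar0 [533.6  63.3] 0.67 z0: [ 785.4 -210.8] z94 [ 762.5 -151.1]
jar0 [279.6 185.1] 0.62 z0: [585.3 168.9] z94 [599.1 158.9]
jar0 [534.  211.2] 0.57 z0: [ 553.4 -227.1] z94 [ 573.  -164.3]
jar0 [461.5 207. ] 0.55 z0: [556.3 -96.4] z94 [575.4 -57.6]
pocket0 [273.2 252.2] 0.92 z0: [486.9 181. ] z94 [518.7 168.8]
pocket0 [281.  183.9] 0.89 z0: [587.  166.9] z94 [600.5 157.3]
pocket0 [342.7 258.9] 0.77 z0: [476.4  79.4] z94 [510.2  85.8]
pocket0 [349.9 192.7] 0.66 z0: [574.4  70.9] z94 [590.2  78.9]
hole_right [416.  272.7] 0.56 z0: [453.5 -33.2] z94 [491.5  -6.1]
hole_left [351.4 193.2] 0.57 z0: [573.7  68.8] z94 [589.6  77.2]
hole_left [197.8 245.2] 0.56 z0: [497.6 295.7] z94 [527.5 262.5]
hole_left [122.2 129.4] 0.52 z0: [678.5 407.3] z94 [675.2 353.6]
dipper_hole [323.  130.7] 0.56 z0: [660.4 108.6] z94 [660.4 109.7]
dipper_hole [510.2 277.3] 0.34 z0: [ 441.5 -200.1] z94 [ 481.7 -142.3]
dipper [472.4 133.8] 0.59 z0: [ 665.  -106.4] z94 [664.2 -65.9]
block [132.  261.2] 0.77 z0: [470.6 414.4] z94 [505.4 359.3]
block [472.5 135. ] 0.47 z0: [ 663.3 -106.7] z94 [662.8 -66.1]
bar_line [305.3 258.4] 0.58 z0: [477.3 134.2] z94 [510.9 130.6]
ext [([486.0, 137.0, 64.0, 46.0], 0.94), ([474.0, 218.0, 62.0, 59.0], 0.76), ([564.0, 150.0, 65.0, 44.0], 0.7), ([548.0, 62.0, 69.0, 56.0], 0.62), ([553.0, 220.0, 61.0, 50.0], 0.57), ([612.0, 79.0, 52.0, 36.0], 0.57)]
[583.7 114.4 370.2] 7.1
```

View pics/w2.png

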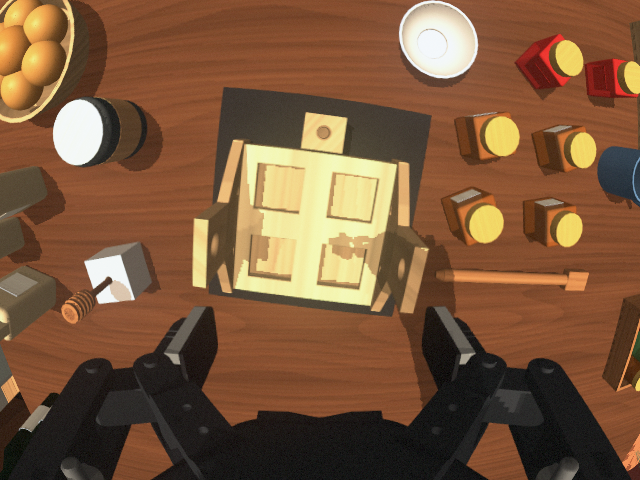

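```bash
cat > fit.py <<'E'
from h import *
import pickle
from scipy.optimize import minimize
np.set_printoptions(precision=2,suppress=True)
def seg(a,b,n=25): return [np.array(a)+(np.array(b)-a)*t for t in np.linspace(0,1,n)]
def rect(x,y,w,h,z,n=25):
    p=np.array([[x-w/2,y-h/2,z],[x+w/2,y-h/2,z],[x+w/2,y+h/2,z],[x-w/2,y+h/2,z]]); return sum([seg(p[i],p[(i+1)%4],n) for i in range(4)],[])
def circ(x,y,r,z,n=60): return [np.array([x+r*np.cos(t),y+r*np.sin(t),z]) for t in np.linspace(0,2*np.pi,n)]
def carrier_pts(): return np.array(sum([rect(sx*48,sy*48,60,60,42) for sx in(-1,1) for sy in(-1,1)],[])+rect(126,0,44,50,60)+circ(126,0,7.5,60)+seg([-100,-98,42],[-100,98,42],40)+seg([100,-98,42],[100,98,42],40))
def jar_sil(c,p):
    P=np.array(rect(0,0,56,56,76,4)+rect(0,0,52,52,0,4)+rect(0,0,56,56,6,4)+circ(0,0,25,94,60))
    q=np.array([proj(c,v) for v in place(P,p)],np.float32)
    h=cv2.convexHull(q)[:,0]; out=[]
    for a,b in zip(h,np.roll(h,-1,0)):
        n=max(2,int(np.hypot(*(b-a))/1.5)); out+= [a+(b-a)*t for t in np.linspace(0,1,n,endpoint=False)]
    lid=np.array([proj(c,v) for v in place(np.array(circ(0,0,25,94,60)),p)])
    return np.vstack([out,lid])
def place(P,p):
    z=p[3] if len(p)>3 else 0
    return R.from_euler("z",p[2]).apply(P)+[p[0],p[1],z]
def dt(c,lo=40,hi=110):
    g=cv2.bilateralFilter(c["image"],7,30,5); e=np.zeros(g.shape[:2],np.uint8)
    for k in range(3): e|=cv2.Canny(np.ascontiguousarray(g[:,:,k]),lo,hi)
    return cv2.distanceTransform(255-e,cv2.DIST_L2,5)
def cost(q,D,tau):
    u=cv2.remap(D,np.float32(q[:,0])[None],np.float32(q[:,1])[None],cv2.INTER_LINEAR,borderValue=tau)[0]
    return np.mean(np.minimum(u,tau)**2)
def fit(p0,cams,sil,steps=(8,8,0.15),grid=None):
    Ds=[dt(c) for c in cams]; p=np.array(p0,float); best=None
    for p_i in (grid if grid is not None else [p]):
        q=np.array(p_i,float)
        for tau in (10,5,3):
            f=lambda v:sum(cost(sil(c,v),D,tau) for c,D in zip(cams,Ds))
            S=np.vstack([q]+[q+np.eye(len(q))[i]*(steps[i]*tau/10) for i in range(len(q))])
            r=minimize(f,q,method="Nelder-Mead",options=dict(initial_simplex=S,xatol=.005,fatol=1e-5,maxiter=400)); q=r.x
        if best is None or r.fun<best[1]: best=(q,r.fun)
    return best
def car_sil(c,p): return np.array([proj(c,v) for v in place(carrier_pts(),p)])
E
cat > f1.py <<'E'
from fit import *
c1=pickle.load(open("w1.pkl","rb"))["cam"]; c2=pickle.load(open("w2.pkl","rb"))["cam"]
r=fit([532,128,-0.13],[c2],car_sil); print("carrier",r)
r3=fit([*r[0],0],[c2],car_sil,steps=(8,8,.1,8)); print("carrier free z",r3)
J=[(545,-231),(655,-238),(556,-94),(664,-103)]; res=[]
for j in J:
    for cs,l in (([c1],"w1"),([c2],"w2"),([c1,c2],"both")):
        b=fit([*j,0],cs,jar_sil,grid=[[*j,a] for a in (-.6,-.3,0,.3,.6)]); print(j,l,b[0],np.degrees(b[0][2]),b[1])
    res.append(b[0])
    bz=fit([*b[0],0],[c1,c2],jar_sil,steps=(4,4,.1,6)); print("  free z",bz[0])
im=c2["image"][:,:,::-1].copy(); im1=c1["image"][:,:,::-1].copy()
def dr(i,q):
    for u in q: cv2.circle(i,(int(round(u[0]*8)),int(round(u[1]*8))),6,(255,0,255),-1,shift=3)
    return i
big=cv2.resize(im,None,fx=2,fy=2); 
for q in [car_sil(c2,r[0])]+[jar_sil(c2,p) for p in res]: dr(big,q*2+.5)
b1=cv2.resize(im1,None,fx=2,fy=2)
for q in [jar_sil(c1,p) for p in res]: dr(b1,q*2+.5)
cv2.imwrite("pics/ov1.png",np.vstack([big[160:640,380:1180],b1[40:420,380:1180]])[::1][:600+280][:860])
o=np.vstack([big[170:630,380:1180]]); cv2.imwrite("pics/ovA.png",o); cv2.imwrite("pics/ovB.png",b1[40:430,400:900])
pickle.dump((r[0],res),open("est.pkl","wb"))
E
python3 f1.py
```

```text
carrier (array([533.86, 125.35,  -0.13]), np.float64(0.24503426253795624))
carrier free z (array([533.74, 125.35,  -0.13,  -0.86]), np.float64(0.2397579848766327))
(545, -231) w1 [ 551.12 -228.01    0.16] 9.448292579584423 1.5135498046875
(545, -231) w2 [ 548.97 -230.72    0.12] 7.12391273454946 0.6932394504547119
(545, -231) both [ 550.18 -228.81    0.14] 7.9739825590490225 2.9758148193359375
  free z [ 550.53 -228.02    0.14    1.92]
(655, -238) w1 [ 661.44 -236.69    0.37] 21.038908316375338 1.183213233947754
(655, -238) w2 [ 660.19 -239.45    0.32] 18.427422608970662 0.9814278483390808
(655, -238) both [ 660.75 -237.62    0.35] 19.78805454332657 2.8809151649475098
  free z [ 660.19 -236.45    0.33    3.08]
(556, -94) w1 [556.96 -93.11   0.39] 22.24751958630399 2.042558431625366
(556, -94) w2 [554.94 -93.62   0.4 ] 22.78464320612096 0.996831476688385
(556, -94) both [556.15 -93.18   0.39] 22.63008119143298 3.4262428283691406
  free z [556.27 -93.1    0.4    0.24]
(664, -103) w1 [ 666.89 -104.09    0.21] 11.782538001397583 1.8697230815887451
(664, -103) w2 [ 663.82 -106.18    0.31] 17.68529569763166 1.2129325866699219
(664, -103) both [ 666.34 -104.95   -1.36] -77.84030870810841 3.610726833343506
  free z [ 666.16 -104.89   -1.36    1.12]
```

View pics/ovA.png

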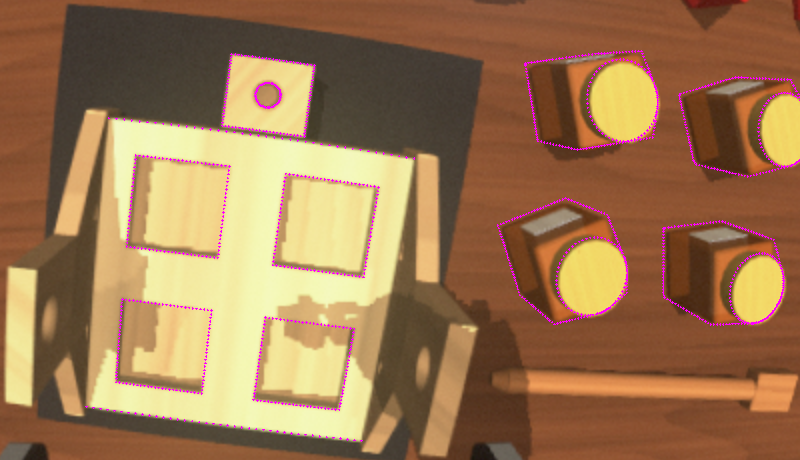

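View pics/ovB.png

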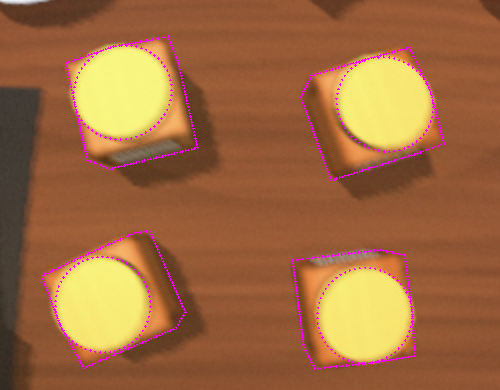

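The w2 overlay (arm still) fits the carrier and all jars closely. The w1 overlay is about 2 mm off, because the arm was still settling. Next I hover over jar C (554.9, -93.6, yaw 22.8°).

```bash
python3 go.py 555 -93.6 200 112.7 -1 45
```

```text
t 7.1 pos [583.7 114.4 370.2] q7 -1.82 w 85.2
14 x [0.0, 0.0, 0.0, 0.0, -0.0, -0.1405, -1.0]
7 x [-0.0258, -0.0152, 0.0243, 0.0, 0.0, 0.0, -1.0]
```

>>> servo_tool([
  [[0,0,0,0,0,-0.1405,-1],[0,0,0,0,0,-0.1405,-1],[0,0,0,0,0,-0.1405,-1],[0,0,0,0,0,-0.1405,-1],[0,0,0,0,0,-0.1405,-1],[0,0,0,0,0,-0.1405,-1],[0,0,0,0,0,-0.1405,-1]],
])

```text
t: 7.8
tool_pos: [583.6, 114.7, 370.2]
eef_rot: [0.88, 0.475, 0.0, 0.0]
force: [0.3, 0.4, -0.7]
width: 85.2
gripper_force: 0.0
```

>>> servo_tool([
  [[0,0,0,0,0,-0.1405,-1],[0,0,0,0,0,-0.1405,-1],[0,0,0,0,0,-0.1405,-1],[0,0,0,0,0,-0.1405,-1],[0,0,0,0,0,-0.1405,-1],[0,0,0,0,0,-0.1405,-1],[0,0,0,0,0,-0.1405,-1]],
])

```text
t: 8.5
tool_pos: [583.7, 114.7, 370.1]
eef_rot: [0.552, 0.834, -0.0, 0.0]
force: [0.7, -0.3, 0.5]
width: 85.5
gripper_force: 0.0
```

>>> servo_tool([
  [[-0.0258,-0.0152,0.0243,0,0,0,-1],[-0.0258,-0.0152,0.0243,0,0,0,-1],[-0.0258,-0.0152,0.0243,0,0,0,-1],[-0.0258,-0.0152,0.0243,0,0,0,-1],[-0.0258,-0.0152,0.0243,0,0,0,-1],[-0.0258,-0.0152,0.0243,0,0,0,-1],[-0.0258,-0.0152,0.0243,0,0,0,-1],[0,0,0,0,0,0,-1]],
])

```text
t: 9.3
tool_pos: [551.8, -99.0, 196.6]
eef_rot: [0.557, 0.83, -0.003, -0.002]
force: [0.4, -0.7, 0.7]
width: 85.4
gripper_force: 0.0
```

```bash
cat > jl.py <<'E'
# jl.py name x y yawdeg : refit one jar from the wrist camera, save overlay
import sys
from fit import *
from go import plan
n,x,y,a=sys.argv[1],*map(float,sys.argv[2:5]); c=cam("wrist"); pickle.dump(c,open(n+".pkl","wb"))
b=fit([x,y,np.radians(a)],[c],jar_sil,grid=[[x,y,np.radians(a+k)] for k in (-8,0,8)]); p=b[0]; print("jar",p,np.degrees(p[2]),b[1])
im=c["image"][:,:,::-1].copy()
for u in jar_sil(c,p): cv2.circle(im,(int(u[0]),int(u[1])),1,(255,0,255),-1)
cv2.imwrite(f"pics/{n}.png",im)
yaw=np.degrees(p[2])+90; plan(p[0],p[1],36,yaw,-1)
E
python3 jl.py jC 555 -93.6 22.7
```

```text
jar [553.42 -93.38   0.43] 24.607101558603116 2.923089027404785
t 9.35 pos [553.6 -95.8 198.3] q7 0.24 w 85.1
1 x [0.0, 0.0, 0.0, -0.0039, -0.0009, -0.038, -1]
4 x [0.0006, 0.0002, 0.0406, 0.0, 0.0, 0.0, -1]
```

View pics/jC.png

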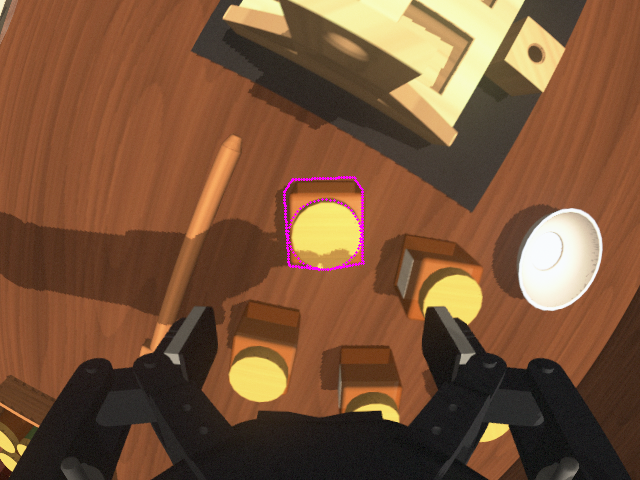

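>>> servo_tool([
  [[0,0,0.041,0,0,0,-1],[0,0,0.041,0,0,0,-1],[0,0,0.041,0,0,0,-1],[0,0,0.041,0,0,0,-1],[0,0,0,0,0,0,-1],[0,0,0,0,0,0,-1]],
])

```text
t: 9.95
tool_pos: [556.0, -91.6, 36.8]
eef_rot: [0.553, 0.833, 0.0, 0.0]
force: [0.1, -0.6, 0.6]
width: 85.3
gripper_force: 0.0
```

>>> servo_tool([
  [[0,0,0,0,0,0,1],[0,0,0,0,0,0,1],[0,0,0,0,0,0,1],[0,0,0,0,0,0,1],[0,0,0,0,0,0,1],[0,0,0,0,0,0,1],[0,0,0,0,0,0,1],[0,0,0,0,0,0,1]],
])

```text
t: 10.75
tool_pos: [556.4, -93.3, 38.5]
eef_rot: [0.554, 0.832, 0.0, 0.002]
force: [-0.6, -0.9, 6.8]
width: 55.1
gripper_force: 65.1
```

>>> servo_tool([
  [[0,0,-0.015,0,0,0,1],[0,0,-0.025,0,0,0,1],[0,0,-0.04,0,0,0,1],[0,0,-0.04,0,0,0,1],[0,0,-0.04,0,0,0,1],[0,0,-0.04,0,0,0,1],[0,0,-0.03,0,0,0,1],[0,0,0,0,0,0,1]],
])

```text
t: 11.55
tool_pos: [557.8, -92.8, 271.6]
eef_rot: [0.554, 0.832, 0.002, 0.005]
force: [0.6, 0.5, -3.2]
width: 55.5
gripper_force: 65.0
```

```bash
cat > pk.py <<'E'
# carrier-frame -> world
from fit import *
p=np.array([533.86,125.35,np.radians(-7.45)])
import sys
r=fit([533.86,125.35,-0.13],[pickle.load(open("w2.pkl","rb"))["cam"]],car_sil)[0]; print(r,np.degrees(r[2]))
for n,v in dict(p0=[-48,-48,12],p1=[-48,48,12],p2=[48,-48,12],p3=[48,48,12],dh=[126,0,60],hr=[0,-112,155],hl=[0,112,155],bl=[0,0,155]).items(): print(n,place(np.array(v,float),r))
E
python3 pk.py; python3 go.py 480 84 250 82.55 1 40
python3 - <<'E'
import sys; sys.path.insert(0,'.')
from h import *
s=robot.read_state();print(s['width'],s['gripper_force'],s['force'],R.from_quat(s['eef_rot']).as_matrix()[:,2])
c=cam("wrist"); save(c,"held1")
E
```

```text
[533.9  125.34  -0.13] -7.653175018232811
p0 [479.94  84.16  12.  ]
p1 [492.72 179.31  12.  ]
p2 [575.08  71.38  12.  ]
p3 [587.86 166.52  12.  ]
dh [658.78 108.56  60.  ]
hr [518.98  14.34 155.  ]
hl [548.82 236.34 155.  ]
bl [533.9  125.34 155.  ]
t 11.55 pos [557.8 -92.8 271.6] q7 0.27 w 55.5
4 x [0.0, 0.0, 0.0, 0.0025, 0.0008, 0.1315, 1.0]
5 x [0.0331, -0.02, 0.0043, 0.0, 0.0, 0.0, 1.0]
55.46281083989471 64.9986219406128 [ 0.59076931  0.49853762 -3.18014962] [ 0.01038272 -0.00168345 -0.99994468]
```

>>> servo_tool([
  [[0,0,0,0.0025,0.0008,0.1322,1],[0,0,0,0.0025,0.0008,0.1322,1],[0,0,0,0.0025,0.0008,0.1322,1],[0,0,0,0.0025,0.0008,0.1322,1],[0.033,-0.0201,0.0043,0,0,0,1],[0.033,-0.0201,0.0043,0,0,0,1],[0.033,-0.0201,0.0043,0,0,0,1],[0.033,-0.0201,0.0043,0,0,0,1]],
])

```text
t: 12.4
tool_pos: [490.6, 49.5, 248.2]
eef_rot: [0.752, 0.659, -0.005, -0.005]
force: [0.0, 0.1, -4.0]
width: 55.1
gripper_force: 68.7
```

>>> servo_tool([
  [[0.033,-0.0201,0.0043,0,0,0,1],[0,0,0,0,0,0,1],[0,0,0,0,0,0,1],[0,0,0,0,0,0,1]],
])

```text
t: 12.8
tool_pos: [476.9, 82.7, 245.0]
eef_rot: [0.753, 0.658, -0.004, -0.004]
force: [-0.5, 0.6, -3.7]
width: 55.5
gripper_force: 68.6
```

```bash
cat > held.py <<'E'
# held.py name tx ty tz yaw grip_h : lid of the held jar in the hand, carrier refit, and rows to the target
import sys
from fit import *
from go import plan
n=sys.argv[1]; tx,ty,tz,yaw,gh=map(float,sys.argv[2:7]); c=cam("wrist"); s=robot.read_state(); T=R.from_quat(s["eef_rot"]); tp=s["tool_pos"]
g=cv2.cvtColor(c["image"],cv2.COLOR_RGB2HSV); m=cv2.inRange(g,(20,110,150),(35,255,255))
k,lab,st,ce=cv2.connectedComponentsWithStats(m)
ex=proj(c,tp+T.apply([0,0,gh-94])); i=min(range(1,k),key=lambda i:np.hypot(*(ce[i]-ex))+(1e4 if st[i][4]<800 else 0))
lm=(lab==i)
def sil(c,p):
    q=np.array([proj(c,tp+T.apply([p[0]+25*np.cos(t),p[1]+25*np.sin(t),p[2]])) for t in np.linspace(0,6.28,60)]); return q
def f(p):
    a=np.zeros(lm.shape,np.uint8); cv2.fillPoly(a,[np.int32(sil(c,[*p,gh-94])*16)],1,shift=4); a=a>0
    return -(a&lm).sum()/(a|lm).sum()
r=minimize(f,[0,0],method="Nelder-Mead",options=dict(initial_simplex=[[0,0],[5,0],[0,5]])); print("expected lid px",ex,"seen",ce[i],"area",st[i][4],"lid offset in tool",r.x,"IoU",-r.fun)
im=c["image"][:,:,::-1].copy()
for u in sil(c,[*r.x,gh-94]): cv2.circle(im,(int(u[0]),int(u[1])),1,(255,0,255),-1)
cv2.imwrite(f"pics/{n}.png",im); off=T.apply([*r.x,0]); print("offset world",off,"tilt",T.as_matrix()[:2,2],"w",s["width"],s["gripper_force"])
plan(tx-off[0],ty-off[1],tz,yaw,1,40)
E
python3 held.py held2 479.9 84.2 120 82.35 38.5
```

```text
expected lid px [317.52 398.86] seen [335.32 345.19] area 2306 lid offset in tool [0.32 0.08] IoU 0.14387455488223902
offset world [ 0.12  0.31 -0.  ] tilt [-0.01  0.  ] w 54.90507370545524 68.6405611038208
t 12.85 pos [477.2  82.5 245.1] q7 -0.54 w 54.9
1 x [0.0, 0.0, 0.0, -0.0111, 0.0005, -0.0011, 1]
4 x [0.0004, 0.0006, 0.0313, 0.0, 0.0, 0.0, 1]
```

View pics/held2.png

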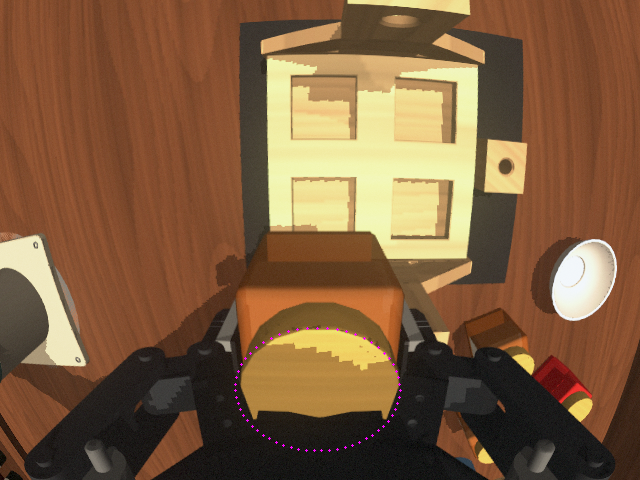

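The held lid spans columns 241–397, where the model predicts 236–399. So the jar sits centred in the hand, and its sides are parallel to the pockets.

>>> servo_tool([
  [[0.002,0.0026,0.03,-0.011,0,0,1],[0,0,0.04,0,0,0,1],[0,0,0.04,0,0,0,1],[0,0,0.035,0,0,0,1],[0,0,0,0,0,0,1],[0,0,0,0,0,0,1],[0,0,0,0,0,0,1]],
])

```text
t: 13.55
tool_pos: [481.5, 85.7, 102.3]
eef_rot: [0.753, 0.658, 0.002, 0.001]
force: [0.3, -0.8, -3.8]
width: 55.1
gripper_force: 68.4
```

```bash
python3 go.py 479.9 84.2 90 82.35 1 40
```

```text
t 13.55 pos [481.5  85.7 102.3] q7 -0.67 w 55.1
1 x [0.0, 0.0, 0.0, 0.004, -0.0017, -0.0, 1.0]
1 x [-0.0017, -0.0014, 0.0123, 0.0, 0.0, 0.0, 1.0]
```

>>> servo_tool([
  [[-0.0017,-0.0014,0.012,0.004,-0.0017,0,1],[0,0,0,0,0,0,1],[0,0,0,0,0,0,1],[0,0,0.008,0,0,0,1],[0,0,0.008,0,0,0,1],[0,0,0.008,0,0,0,1],[0,0,0,0,0,0,1]],
])

```text
t: 14.25
tool_pos: [477.1, 84.1, 63.3]
eef_rot: [0.752, 0.659, -0.003, -0.001]
force: [0.2, -0.6, -2.9]
width: 55.0
gripper_force: 68.6
```

>>> servo_tool([
  [[0,0,0.008,0,0,0,1],[0,0,0,0,0,0,1],[0,0,0,0,0,0,1]],
])

```text
t: 14.55
tool_pos: [478.0, 84.3, 56.4]
eef_rot: [0.752, 0.659, -0.002, -0.001]
force: [0.4, -0.6, -3.9]
width: 55.4
gripper_force: 68.6
```

>>> servo_tool([
  [[0.0,0.0015,0.004,0,0,0,1],[0,0,0.003,0,0,0,1],[0,0,0,0,0,0,1],[0,0,0,0,0,0,1]],
])

```text
t: 14.95
tool_pos: [480.2, 84.1, 50.6]
eef_rot: [0.752, 0.659, -0.001, -0.0]
force: [-1.7, -0.5, 7.9]
width: 55.1
gripper_force: 69.8
```

>>> servo_tool([
  [[0,0,0,0,0,0,-1],[0,0,0,0,0,0,-1],[0,0,0,0,0,0,-1],[0,0,0,0,0,0,-1],[0,0,0,0,0,0,-1],[0,0,-0.02,0,0,0,-1],[0,0,-0.04,0,0,0,-1],[0,0,-0.045,0,0,0,-1]],
])

```text
t: 15.75
tool_pos: [478.8, 83.9, 154.8]
eef_rot: [0.752, 0.659, -0.003, -0.002]
force: [1.7, 0.6, 0.5]
width: 85.3
gripper_force: 0.0
```

>>> servo_tool([
  [[0,0,-0.045,0,0,0,-1],[0,0,-0.05,0,0,0,-1],[0,0,0,0,0,-0.1318,-1],[0,0,0,0,0,-0.1318,-1],[0,0,0,0,0,-0.1318,-1],[-0.033,0.0184,0.0071,0,0,0,-1],[-0.033,0.0184,0.0071,0,0,0,-1],[-0.033,0.0184,0.0071,0,0,0,-1]],
])

```text
t: 16.55
tool_pos: [559.9, 1.9, 227.9]
eef_rot: [0.608, 0.794, -0.001, -0.001]
force: [1.2, 0.0, 0.8]
width: 85.6
gripper_force: 0.0
```

>>> servo_tool([
  [[-0.033,0.0184,0.0071,0,0,0,-1],[-0.033,0.0184,0.0071,0,0,0,-1],[-0.033,0.0184,0.0071,0,0,0,-1],[-0.033,0.0184,0.0071,0,0,0,-1],[0,0,0,0,0,0,-1],[0,0,0,0,0,0,-1],[0,0,0,0,0,0,-1],[0,0,0,0,0,0,-1]],
])

```text
t: 17.35
tool_pos: [664.1, -103.9, 199.9]
eef_rot: [0.608, 0.794, -0.001, -0.001]
force: [0.3, 0.1, -0.1]
width: 85.2
gripper_force: 0.0
```

```bash
python3 jl.py jD 664.5 -105.5 15
```

```text
jar [ 663.89 -106.21    0.28] 15.956812916596187 2.7509307861328125
t 17.4 pos [ 664.2 -104.1  200. ] q7 0.13 w 85.2
1 x [0.0, 0.0, 0.0, -0.0032, -0.0003, -0.0138, -1]
4 x [-0.0005, -0.0002, 0.041, 0.0, 0.0, 0.0, -1]
```

>>> servo_tool([
  [[-0.002,-0.0008,0.041,0,0,-0.0138,-1],[0,0,0.041,0,0,0,-1],[0,0,0.041,0,0,0,-1],[0,0,0.041,0,0,0,-1],[0,0,0,0,0,0,-1],[0,0,0,0,0,0,-1],[0,0,0,0,0,0,1],[0,0,0,0,0,0,1]],
])

```text
t: 18.2
tool_pos: [665.7, -107.8, 38.4]
eef_rot: [0.603, 0.798, -0.0, 0.001]
force: [-0.0, -1.4, 0.4]
width: 59.0
gripper_force: 0.0
```

>>> servo_tool([
  [[0,0,0,0,0,0,1],[0,0,0,0,0,0,1],[0,0,0,0,0,0,1],[0,0,0,0,0,0,1],[0,0,0,0,0,0,1],[0,0,0,0,0,0,1]],
])

```text
t: 18.8
tool_pos: [665.7, -107.9, 38.6]
eef_rot: [0.603, 0.798, -0.0, 0.001]
force: [0.2, -0.6, 7.0]
width: 55.8
gripper_force: 64.3
```

>>> servo_tool([
  [[0,0,-0.015,0,0,0,1],[0,0,-0.025,0,0,0,1],[0,0,-0.04,0,0,0,1],[0,0,-0.04,0,0,0,1],[0,0,-0.04,0,0,0,1],[0,0,-0.04,0,0,0,1],[0,0,-0.02,0,0,0,1],[0,0,0,0,0,0,1]],
])

```text
t: 19.6
tool_pos: [666.4, -107.4, 260.8]
eef_rot: [0.603, 0.798, 0.001, 0.003]
force: [0.2, 1.1, -3.3]
width: 55.5
gripper_force: 63.9
```

>>> servo_tool([
  [[0,0,0,0,0,0.1376,1],[0,0,0,0,0,0.1376,1],[0,0,0,0,0,0.1376,1],[0.0328,-0.0223,0,0,0,0,1],[0.0328,-0.0223,0,0,0,0,1],[0.0328,-0.0223,0,0,0,0,1],[0.0328,-0.0223,0,0,0,0,1],[0.0328,-0.0223,0,0,0,0,1]],
])

```text
t: 20.4
tool_pos: [574.0, 71.0, 254.4]
eef_rot: [0.754, 0.657, -0.003, -0.002]
force: [0.8, 0.4, -3.2]
width: 55.5
gripper_force: 64.1
```

>>> servo_tool([
  [[0,0,0,0,0,0,1],[0,0,0,0,0,0,1],[0,0,0,0,0,0,1],[0,0,0,0,0,0,1]],
])

```text
t: 20.8
tool_pos: [576.3, 68.3, 255.0]
eef_rot: [0.754, 0.656, -0.002, -0.001]
force: [0.1, 0.3, -3.4]
width: 55.6
gripper_force: 64.3
```

```bash
python3 go.py 575.1 71.4 100 82.35 1 40
python3 - <<'E'
from h import *
c=cam("wrist"); save(c,"held3")
E
```

```text
t 20.8 pos [576.3  68.3 255. ] q7 -0.49 w 55.6
1 x [0.0, 0.0, 0.0, -0.004, 0.0022, -0.005, 1.0]
4 x [0.0007, -0.0004, 0.0388, 0.0, 0.0, 0.0, 1.0]
```

```bash
cat > cmp.py <<'E'
import sys,cv2,numpy as np
a=cv2.imread("pics/"+sys.argv[1]+".png",0)[225:300,250:385].astype(np.float32); b=cv2.imread("pics/"+sys.argv[2]+".png",0).astype(np.float32)[195:330,230:405]
ga=np.abs(cv2.Sobel(a,cv2.CV_32F,0,1)); gb=np.abs(cv2.Sobel(b,cv2.CV_32F,0,1))
m=cv2.matchTemplate(gb,ga,cv2.TM_CCOEFF_NORMED); _,v,_,l=cv2.minMaxLoc(m); print(v,"shift px cols,rows",l[0]-20,l[1]-30)
E
python3 cmp.py held2 held3
```

```text
0.6599351763725281 shift px cols,rows -3 -3
```

>>> servo_tool([
  [[0.001,-0.0015,0.035,-0.004,0,-0.005,1],[0,0,0.04,0,0,0,1],[0,0,0.04,0,0,0,1],[0,0,0.035,0,0,0,1],[0,0,0,0,0,0,1],[0,0,0,0,0,0,1],[0,0,0,0,0,0,1],[0,0,0,0,0,0,1]],
])

```text
t: 21.65
tool_pos: [576.4, 71.3, 107.8]
eef_rot: [0.752, 0.659, 0.001, 0.002]
force: [0.4, -0.7, -3.3]
width: 55.3
gripper_force: 64.7
```

```bash
python3 go.py 574.9 70.1 90 82.35 1 40
```

```text
t 21.65 pos [576.4  71.3 107.8] q7 -0.57 w 55.3
1 x [0.0, 0.0, 0.0, 0.0046, 0.0001, 0.0019, 1.0]
1 x [-0.0014, -0.0014, 0.0178, 0.0, 0.0, 0.0, 1.0]
```

>>> servo_tool([
  [[-0.001,-0.001,0.012,0.002,0,0,1],[0,0,0,0,0,0,1],[0,0,0.006,0,0,0,1],[0,0,0.008,0,0,0,1],[0,0,0,0,0,0,1],[0,0,0,0,0,0,1]],
])

```text
t: 22.25
tool_pos: [573.4, 70.2, 79.2]
eef_rot: [0.752, 0.659, -0.001, -0.0]
force: [0.6, -0.1, -3.3]
width: 55.4
gripper_force: 64.9
```

>>> servo_tool([
  [[0,0,0.008,0,0,0,1],[0,0,0.006,0,0,0,1],[0,0,0,0,0,0,1],[0,0,0,0,0,0,1]],
])

```text
t: 22.65
tool_pos: [573.4, 70.2, 65.3]
eef_rot: [0.752, 0.659, -0.001, -0.0]
force: [0.0, 0.8, -2.9]
width: 55.6
gripper_force: 64.9
```

>>> servo_tool([
  [[0,0.001,0.007,0,0,0,1],[0,0,0.006,0,0,0,1],[0,0,0,0,0,0,1],[0,0,0.003,0,0,0,1],[0,0,0,0,0,0,1],[0,0,0,0,0,0,1]],
])

```text
t: 23.25
tool_pos: [574.7, 70.1, 50.6]
eef_rot: [0.752, 0.659, -0.001, 0.0]
force: [-3.0, 0.4, 5.0]
width: 55.2
gripper_force: 65.6
```

>>> servo_tool([
  [[0,0,0,0,0,0,-1],[0,0,0,0,0,0,-1],[0,0,0,0,0,0,-1],[0,0,0,0,0,0,-1],[0,0,0,0,0,0,-1],[0,0,-0.02,0,0,0,-1],[0,0,-0.04,0,0,0,-1],[0,0,-0.045,0,0,0,-1]],
])

```text
t: 24.05
tool_pos: [573.6, 70.0, 154.6]
eef_rot: [0.752, 0.659, -0.002, -0.001]
force: [1.1, 0.1, 0.7]
width: 85.4
gripper_force: 0.0
```

>>> servo_tool([
  [[0,0,-0.045,0,0,0,-1],[0,0,-0.05,0,0,0,-1],[0,0,0,0,0,-0.1185,-1],[0,0,0,0,0,-0.1185,-1],[0,0,0,0,0,-0.1185,-1],[0,0,0,0,0,-0.1185,-1]],
])

```text
t: 24.65
tool_pos: [574.8, 70.1, 249.7]
eef_rot: [0.574, 0.819, -0.001, -0.0]
force: [0.9, -0.5, -0.2]
width: 85.6
gripper_force: 0.0
```

>>> servo_tool([
  [[-0.04,-0.0028,0.0063,0,0,0,-1],[-0.04,-0.0028,0.0063,0,0,0,-1],[-0.04,-0.0028,0.0063,0,0,0,-1],[-0.04,-0.0028,0.0063,0,0,0,-1],[-0.04,-0.0028,0.0063,0,0,0,-1],[-0.04,-0.0028,0.0063,0,0,0,-1],[-0.04,-0.0028,0.0063,0,0,0,-1],[-0.04,-0.0028,0.0063,0,0,0,-1]],
])

```text
t: 25.45
tool_pos: [661.4, -240.4, 199.0]
eef_rot: [0.576, 0.817, -0.001, -0.0]
force: [1.5, 0.3, 0.3]
width: 85.3
gripper_force: 0.0
```

>>> servo_tool([
  [[0,0,0,0,0,0,-1],[0,0,0,0,0,0,-1],[0,0,0,0,0,0,-1],[0,0,0,0,0,0,-1]],
])

```text
t: 25.85
tool_pos: [661.6, -236.6, 199.8]
eef_rot: [0.575, 0.818, -0.0, -0.0]
force: [0.3, 0.6, 0.8]
width: 85.4
gripper_force: 0.0
```

```bash
python3 jl.py jB 660.3 -239 19
```

```text
jar [ 659.34 -239.36    0.39] 22.492120088685155 3.028008460998535
t 25.9 pos [ 661.6 -236.9  199.9] q7 0.39 w 85.6
1 x [0.0, 0.0, 0.0, -0.0011, 0.0002, -0.0473, -1]
4 x [-0.0003, -0.0008, 0.041, 0.0, 0.0, 0.0, -1]
```

>>> servo_tool([
  [[-0.0016,-0.003,0.041,0,0,-0.026,-1],[0,0,0.041,0,0,0,-1],[0,0,0.041,0,0,0,-1],[0,0,0.041,0,0,0,-1],[0,0,0,0,0,0,-1],[0,0,0,0,0,0,-1],[0,0,0,0,0,0,1],[0,0,0,0,0,0,1]],
])

```text
t: 26.7
tool_pos: [660.8, -241.7, 38.5]
eef_rot: [0.565, 0.825, -0.0, 0.002]
force: [-0.1, 1.4, -0.2]
width: 59.0
gripper_force: 0.0
```

>>> servo_tool([
  [[0,0,0,0,0,0,1],[0,0,0,0,0,0,1],[0,0,0,0,0,0,1],[0,0,0,0,0,0,1],[0,0,0,0,0,0,1],[0,0,0,0,0,0,1]],
])

```text
t: 27.3
tool_pos: [660.9, -241.9, 38.6]
eef_rot: [0.566, 0.825, -0.0, 0.002]
force: [0.4, -0.7, 5.8]
width: 55.1
gripper_force: 65.4
```

>>> servo_tool([
  [[0,0,-0.015,0,0,0,1],[0,0,-0.025,0,0,0,1],[0,0,-0.04,0,0,0,1],[0,0,-0.04,0,0,0,1],[0,0,-0.04,0,0,0,1],[0,0,-0.04,0,0,0,1],[0,0,-0.03,0,0,0,1],[0,0,0,0,0,0,1]],
])

```text
t: 28.1
tool_pos: [661.6, -241.4, 272.1]
eef_rot: [0.566, 0.825, 0.001, 0.005]
force: [0.7, 0.3, -2.7]
width: 55.3
gripper_force: 64.8
```

>>> servo_tool([
  [[0.0405,0.0078,0,0,0,0,1],[0.0405,0.0078,0,0,0,0,1],[0.0405,0.0078,0,0,0,0,1],[0.0405,0.0078,0,0,0,0,1],[0.0405,0.0078,0,0,0,0,1]],
])

```text
t: 28.6
tool_pos: [620.6, -36.9, 264.1]
eef_rot: [0.565, 0.825, -0.002, -0.001]
force: [0.3, -0.5, -3.6]
width: 55.4
gripper_force: 64.7
```

>>> servo_tool([
  [[0.0405,0.0078,0,0,0,0,1],[0.0405,0.0078,0,0,0,0,1],[0.0405,0.0078,0,0,0,0,1],[0.0405,0.0078,0,0,0,0,1],[0.0405,0.0078,0,0,0,0,1],[0,0,0,0,0,0,1]],
])

```text
t: 29.2
tool_pos: [582.0, 173.8, 264.7]
eef_rot: [0.561, 0.828, 0.001, -0.003]
force: [0.3, -0.1, -2.7]
width: 55.2
gripper_force: 64.7
```

>>> servo_tool([
  [[0,0,0,0,0,-0.1383,1],[0,0,0,0,0,-0.1383,1],[0,0,0,0,0,-0.1383,1],[0,0,0,0,0,-0.1383,1],[0,0,0,0,0,-0.1383,1],[0,0,0,0,0,-0.1383,1],[0,0,0,0,0,-0.1383,1],[0,0,0,0,0,-0.1383,1]],
])

```text
t: 30.0
tool_pos: [584.8, 163.7, 264.0]
eef_rot: [0.045, 0.999, -0.001, -0.002]
force: [-0.2, 0.3, -3.5]
width: 55.1
gripper_force: 64.9
```

>>> servo_tool([
  [[0,0,0,0,0,-0.1383,1],[0,0,0,0,0,-0.1383,1],[0,0,0,0,0,-0.1383,1],[0,0,0,0,0,-0.1383,1],[0,0,0,0,0,-0.1383,1],[0,0,0,0,0,-0.1383,1],[0,0,0,0,0,-0.1383,1],[0,0,0,0,0,-0.1383,1]],
])

```text
t: 30.8
tool_pos: [585.0, 163.6, 264.0]
eef_rot: [-0.487, 0.874, -0.0, -0.002]
force: [-0.9, -0.1, -3.6]
width: 54.9
gripper_force: 64.9
```

>>> servo_tool([
  [[0,0,0,0,0,-0.1383,1],[0,0,0,0,0,-0.1383,1],[0,0,0,0,0,-0.1383,1],[0,0,0,0,0,0,1],[0,0,0,0,0,0,1],[0,0,0,0,0,0,1]],
])

```text
t: 31.4
tool_pos: [585.6, 164.4, 264.8]
eef_rot: [-0.653, 0.757, -0.0, -0.001]
force: [1.1, 0.1, -3.1]
width: 55.3
gripper_force: 64.8
```

```bash
python3 - <<'E'
from h import *
c=cam("wrist"); save(c,"held4")
E
python3 cmp.py held2 held4; python3 go.py 587.9 166.5 100 262.35 1 40
```

```text
0.8367152214050293 shift px cols,rows 0 -5
t 31.45 pos [585.7 164.5 264.9] q7 2.03 w 55.6
1 x [0.0, 0.0, 0.0, 0.0014, -0.0019, -0.0132, 1.0]
5 x [-0.0005, -0.0004, 0.033, 0.0, 0.0, 0.0, 1.0]
```

>>> servo_tool([
  [[-0.0045,-0.0019,0.04,0,0,-0.0132,1],[0,0,0.04,0,0,0,1],[0,0,0.04,0,0,0,1],[0,0,0.04,0,0,0,1],[0,0,0,0,0,0,1],[0,0,0,0,0,0,1],[0,0,0,0,0,0,1],[0,0,0,0,0,0,1]],
])

```text
t: 32.25
tool_pos: [589.5, 169.7, 107.7]
eef_rot: [-0.659, 0.752, -0.001, 0.001]
force: [1.1, 0.3, -4.0]
width: 55.4
gripper_force: 65.9
```

```bash
python3 go.py 588.2 168.7 90 262.35 1 40
```

```text
t 32.25 pos [589.5 169.7 107.7] q7 1.89 w 55.4
1 x [0.0, 0.0, 0.0, -0.0023, 0.0008, 0.0013, 1.0]
1 x [0.0011, 0.0012, 0.0177, 0.0, 0.0, 0.0, 1.0]
```

>>> servo_tool([
  [[0.0006,0.0007,0.015,0,0,0,1],[0,0,0.008,0,0,0,1],[0,0,0,0,0,0,1],[0,0,0,0,0,0,1],[0,0,0,0,0,0,1]],
])

```text
t: 32.75
tool_pos: [587.4, 168.5, 82.2]
eef_rot: [-0.659, 0.752, 0.0, -0.001]
force: [0.1, 0.0, -3.0]
width: 54.9
gripper_force: 66.2
```

>>> servo_tool([
  [[0,0,0.008,0,0,0,1],[0,0,0.008,0,0,0,1],[0,0,0,0,0,0,1],[0,0,0,0,0,0,1]],
])

```text
t: 33.15
tool_pos: [587.0, 168.1, 65.6]
eef_rot: [-0.659, 0.752, 0.0, -0.001]
force: [0.0, -0.4, -4.4]
width: 55.3
gripper_force: 66.2
```

>>> servo_tool([
  [[0,-0.0005,0.007,0,0,0,1],[0,0,0.006,0,0,0,1],[0,0,0,0,0,0,1],[0,0,0.003,0,0,0,1],[0,0,0,0,0,0,1],[0,0,0,0,0,0,1]],
])

```text
t: 33.75
tool_pos: [587.8, 168.3, 50.6]
eef_rot: [-0.659, 0.752, 0.0, -0.001]
force: [-0.5, -1.0, 2.2]
width: 55.4
gripper_force: 66.6
```

>>> servo_tool([
  [[0,0,0,0,0,0,-1],[0,0,0,0,0,0,-1],[0,0,0,0,0,0,-1],[0,0,0,0,0,0,-1],[0,0,0,0,0,0,-1],[0,0,-0.02,0,0,0,-1],[0,0,-0.04,0,0,0,-1],[0,0,-0.045,0,0,0,-1]],
])

```text
t: 34.55
tool_pos: [587.2, 168.2, 156.6]
eef_rot: [-0.659, 0.752, 0.001, -0.002]
force: [0.1, -0.2, -0.5]
width: 85.5
gripper_force: 0.0
```

>>> servo_tool([
  [[0,0,-0.045,0,0,0,-1],[0,0,-0.05,0,0,0,-1],[0,0,0,0,0,0.1452,-1],[0,0,0,0,0,0.1452,-1],[0,0,0,0,0,0.1452,-1],[0,0,0,0,0,0.1452,-1]],
])

```text
t: 35.15
tool_pos: [587.8, 168.8, 251.9]
eef_rot: [-0.414, 0.91, -0.0, -0.0]
force: [-0.8, 0.5, -0.1]
width: 85.5
gripper_force: 0.0
```

>>> servo_tool([
  [[0,0,0,0,0,0.1452,-1],[0,0,0,0,0,0.1452,-1],[0,0,0,0,0,0.1452,-1],[0,0,0,0,0,0.1452,-1],[0,0,0,0,0,0.1452,-1]],
])

```text
t: 35.65
tool_pos: [587.7, 169.1, 251.7]
eef_rot: [-0.064, 0.998, 0.0, -0.0]
force: [-0.1, 0.1, -0.5]
width: 85.5
gripper_force: 0.0
```

>>> servo_tool([
  [[0.0091,-0.0391,0.005,0,0,0,-1],[0.0091,-0.0391,0.005,0,0,0,-1],[0.0091,-0.0391,0.005,0,0,0,-1],[0.0091,-0.0391,0.005,0,0,0,-1],[0.0091,-0.0391,0.005,0,0,0,-1]],
])

```text
t: 36.15
tool_pos: [568.4, -32.3, 226.7]
eef_rot: [-0.067, 0.998, -0.0, 0.0]
force: [-0.1, -0.6, 0.0]
width: 85.6
gripper_force: 0.0
```

>>> servo_tool([
  [[0.0091,-0.0391,0.005,0,0,0,-1],[0.0091,-0.0391,0.005,0,0,0,-1],[0.0091,-0.0391,0.005,0,0,0,-1],[0.0091,-0.0391,0.005,0,0,0,-1],[0.0091,-0.0391,0.005,0,0,0,-1],[0,0,0,0,0,0,-1],[0,0,0,0,0,0,-1],[0,0,0,0,0,0,-1]],
])

```text
t: 36.95
tool_pos: [549.9, -229.5, 201.7]
eef_rot: [-0.067, 0.998, -0.0, 0.0]
force: [0.2, 0.3, 0.6]
width: 85.2
gripper_force: 0.0
```

```bash
sed -i 's/^yaw=np.degrees(p\[2\])+90;/yaw=np.degrees(p[2])+float(sys.argv[5] if len(sys.argv)>5 else 90);/' jl.py; python3 jl.py jA 549 -230.5 7.5 180
```

```text
jar [ 547.83 -231.66    0.31] 17.608911315669214 2.4660634994506836
t 37.0 pos [ 550.  -229.3  201.6] q7 1.52 w 85.6
2 x [0.0, 0.0, 0.0, -0.0002, -0.0, -0.0862, -1]
4 x [0.0007, -0.0004, 0.0414, 0.0, 0.0, 0.0, -1]
```

Run:
```python
from fit import *
c=pickle.load(open("jA.pkl","rb")); D=dt(c)
for a in range(0,26,3):
    f=lambda v:cost(jar_sil(c,[v[0],v[1],np.radians(a)]),D,5)
    r=minimize(f,[548,-231],method="Nelder-Mead"); print(a,r.x,r.fun)
im=c["image"][:,:,::-1].copy(); q=jar_sil(c,[548.5,-231,np.radians(8)]); x,y=q.mean(0).astype(int)
b=cv2.resize(im,None,fx=3,fy=3)
for u in q: cv2.circle(b,(int(u[0]*3+1),int(u[1]*3+1)),1,(255,0,255),-1)
cv2.imwrite("pics/jAz.png",b[3*y-200:3*y+200,3*x-200:3*x+200])
```

```text
0 [ 548.65 -232.53] 6.395537376403809
3 [ 549.02 -231.63] 5.683319568634033
6 [ 548.92 -230.91] 4.62830924987793
9 [ 548.57 -230.91] 3.9022655487060547
12 [ 548.43 -231.84] 3.877460241317749
15 [ 548.34 -232.13] 4.032495498657227
18 [ 547.43 -231.78] 4.430822849273682
21 [ 547.58 -231.72] 4.908556938171387
24 [ 547.31 -231.13] 5.401135444641113
```

View pics/jAz.png

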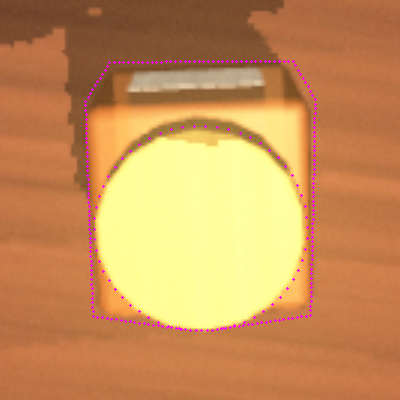

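>>> servo_tool([
  [[0.0015,-0.0014,0.041,0,0,0,-1],[0,0,0.041,0,0,0,-1],[0,0,0.041,0,0,0,-1],[0,0,0.0425,0,0,0,-1],[0,0,0,0,0,0,-1],[0,0,0,0,0,0,-1],[0,0,0,0,0,0,1],[0,0,0,0,0,0,1]],
])

```text
t: 37.8
tool_pos: [549.7, -233.0, 37.7]
eef_rot: [-0.066, 0.998, -0.001, 0.001]
force: [0.6, 1.4, 0.5]
width: 59.2
gripper_force: 0.1
```

>>> servo_tool([
  [[0,0,0,0,0,0,1],[0,0,0,0,0,0,1],[0,0,0,0,0,0,1],[0,0,0,0,0,0,1],[0,0,0,0,0,0,1],[0,0,0,0,0,0,1]],
])

```text
t: 38.4
tool_pos: [549.8, -233.0, 37.9]
eef_rot: [-0.066, 0.998, -0.001, 0.002]
force: [-0.5, 1.0, 6.6]
width: 55.2
gripper_force: 64.6
```

>>> servo_tool([
  [[0,0,-0.015,0,0,0,1],[0,0,-0.025,0,0,0,1],[0,0,-0.04,0,0,0,1],[0,0,-0.04,0,0,0,1],[0,0,-0.04,0,0,0,1],[0,0,-0.04,0,0,0,1],[0,0,-0.035,0,0,0,1],[0,0,0,0,0,0,1]],
])

```text
t: 39.2
tool_pos: [550.8, -232.6, 276.6]
eef_rot: [-0.066, 0.998, -0.002, 0.004]
force: [0.2, 0.5, -3.3]
width: 55.3
gripper_force: 64.7
```

>>> servo_tool([
  [[0.0002,0.0376,0,0,0,0,1],[0.0002,0.0376,0,0,0,0,1],[0.0002,0.0376,0,0,0,0,1],[0.0002,0.0376,0,0,0,0,1],[0.0002,0.0376,0,0,0,0,1],[0.0002,0.0376,0,0,0,0,1]],
])

```text
t: 39.8
tool_pos: [515.6, -8.3, 269.6]
eef_rot: [-0.066, 0.998, -0.001, -0.002]
force: [0.4, -0.2, -3.4]
width: 55.7
gripper_force: 64.7
```

>>> servo_tool([
  [[0.0002,0.0376,0,0,0,0,1],[0.0002,0.0376,0,0,0,0,1],[0.0002,0.0376,0,0,0,0,1],[0.0002,0.0376,0,0,0,0,1],[0.0002,0.0376,0,0,0,0,1],[0,0,0,0,0,-0.1452,1],[0,0,0,0,0,-0.1452,1],[0,0,0,0,0,-0.1452,1]],
])

```text
t: 40.6
tool_pos: [490.3, 176.6, 269.4]
eef_rot: [-0.284, 0.959, -0.001, -0.002]
force: [-0.5, -0.0, -3.3]
width: 55.2
gripper_force: 64.6
```

>>> servo_tool([
  [[0,0,0,0,0,-0.1452,1],[0,0,0,0,0,-0.1452,1],[0,0,0,0,0,-0.1452,1],[0,0,0,0,0,-0.1452,1],[0,0,0,0,0,-0.1452,1],[0,0,0,0,0,-0.1452,1],[0,0,0,0,0,0,1],[0,0,0,0,0,0,1]],
])

```text
t: 41.4
tool_pos: [491.0, 176.3, 269.5]
eef_rot: [-0.658, 0.753, 0.0, -0.001]
force: [0.0, 0.1, -3.1]
width: 55.7
gripper_force: 64.8
```

```bash
python3 - <<'E'
from h import *
c=cam("wrist"); save(c,"held5")
E
python3 cmp.py held2 held5; python3 go.py 492.7 179.3 100 262.35 1 40
```

```text
0.48028364777565 shift px cols,rows -2 -2
t 41.45 pos [491.1 176.4 269.6] q7 1.93 w 55.5
1 x [0.0, 0.0, 0.0, 0.0016, -0.0021, -0.0013, 1.0]
5 x [-0.0006, -0.0002, 0.0339, 0.0, 0.0, 0.0, 1.0]
```

>>> servo_tool([
  [[-0.004,-0.0012,0.041,0,0,-0.0013,1],[0,0,0.041,0,0,0,1],[0,0,0.041,0,0,0,1],[0,0,0.041,0,0,0,1],[0,0,0,0,0,0,1],[0,0,0,0,0,0,1],[0,0,0,0,0,0,1],[0,0,0,0,0,0,1]],
])

```text
t: 42.25
tool_pos: [494.2, 181.3, 107.9]
eef_rot: [-0.659, 0.752, -0.001, 0.001]
force: [0.3, 1.0, -3.5]
width: 55.2
gripper_force: 65.8
```

```bash
python3 go.py 492.8 180.3 90 262.35 1 40
```

```text
t 42.25 pos [494.2 181.3 107.9] q7 1.71 w 55.2
1 x [0.0, 0.0, 0.0, -0.002, 0.0007, 0.0023, 1.0]
1 x [0.0012, 0.0013, 0.0179, 0.0, 0.0, 0.0, 1.0]
```

>>> servo_tool([
  [[0.0006,0.0007,0.015,0,0,0,1],[0,0,0.008,0,0,0,1],[0,0,0,0,0,0,1],[0,0,0,0,0,0,1],[0,0,0,0,0,0,1]],
])

```text
t: 42.75
tool_pos: [492.5, 180.4, 83.4]
eef_rot: [-0.659, 0.752, -0.0, -0.0]
force: [-0.6, 0.7, -3.7]
width: 55.6
gripper_force: 66.0
```

>>> servo_tool([
  [[0,0,0.008,0,0,0,1],[0,0,0.008,0,0,0,1],[0,0,0,0,0,0,1],[0,0,0,0,0,0,1]],
])

```text
t: 43.15
tool_pos: [491.7, 179.9, 66.3]
eef_rot: [-0.66, 0.752, 0.0, -0.001]
force: [-0.3, -0.0, -3.9]
width: 55.5
gripper_force: 66.0
```

>>> servo_tool([
  [[0,-0.0005,0.007,0,0,0,1],[0,0,0.006,0,0,0,1],[0,0,0,0,0,0,1],[0,0,0.002,0,0,0,1],[0,0,0,0,0,0,1],[0,0,0,0,0,0,1]],
])

```text
t: 43.75
tool_pos: [492.6, 179.8, 51.8]
eef_rot: [-0.659, 0.752, 0.0, -0.001]
force: [0.2, 0.6, -3.5]
width: 55.8
gripper_force: 66.0
```

>>> servo_tool([
  [[0,0,0.002,0,0,0,1],[0,0,0.001,0,0,0,1],[0,0,0,0,0,0,1],[0,0,0,0,0,0,1],[0,0,0,0,0,0,-1],[0,0,0,0,0,0,-1],[0,0,0,0,0,0,-1],[0,0,0,0,0,0,-1]],
])

```text
t: 44.55
tool_pos: [492.6, 180.0, 48.7]
eef_rot: [-0.659, 0.752, 0.0, -0.001]
force: [-0.3, -0.2, 0.9]
width: 85.4
gripper_force: 0.0
```

>>> servo_tool([
  [[0,0,-0.02,0,0,0,-1],[0,0,-0.04,0,0,0,-1],[0,0,-0.045,0,0,0,-1],[0,0,-0.045,0,0,0,-1],[0,0,-0.045,0,0,0,-1],[0,0,-0.045,0,0,0,-1],[0,0,-0.045,0,0,0,-1],[0,0,-0.03,0,0,0,-1]],
])

```text
t: 45.35
tool_pos: [493.3, 181.1, 366.9]
eef_rot: [-0.66, 0.752, -0.0, 0.001]
force: [0.6, -0.3, -0.5]
width: 85.4
gripper_force: 0.0
```

>>> servo_tool([
  [[0,0,0,0,0,0,-1],[0,0,0,0,0,0,-1],[0,0,0,0,0,0,-1]],
])

```text
t: 45.65
tool_pos: [492.5, 179.5, 362.4]
eef_rot: [-0.66, 0.752, 0.0, -0.002]
force: [-0.6, 0.5, -1.1]
width: 85.4
gripper_force: 0.0
```

```bash
python3 look.py w3 jar0,handle,handle_head,handle_tip,block,dipper,dipper_hole
python3 - <<'E'
from h import *
c=cam("scene"); save(c,"scene1")
for t in ["handle","handle_head","handle_tip","dipper"]: print(t,[(np.round(d["point"],1).tolist(),round(d["conf"],2),np.round(onz(c,d["point"],10),1)) for d in finder.spot_point("scene",t)][:2])
E
```

```text
jar0 [321.2 116. ] 0.86 z0: [477.1  83.1] z94 [478.4  87.2]
jar0 [317.7 184.6] 0.76 z0: [494.  175.4] z94 [492.1 162.2]
jar0 [245.3 120.2] 0.74 z0: [579.1  73.3] z94 [561.4  79.1]
jar0 [249.3 189.5] 0.59 z0: [588.7 168.8] z94 [569.2 156.9]
handle_tip [322.6  11.1] 0.53 z0: [455.8 -63.9] z94 [461.  -32.5]
handle_tip [316.3 185. ] 0.37 z0: [496.  175.7] z94 [493.7 162.5]
handle_tip [356.4 339.2] 0.17 z0: [465.2 424.5] z94 [468.7 365. ]
block [360.2 338. ] 0.91 z0: [459.  423.2] z94 [463.6 363.9]
dipper_hole [183.3 160.1] 0.71 z0: [676.8 112. ] z94 [640.9 110.6]
ext [([241.0, 196.0, 55.0, 55.0], 0.9), ([238.0, 115.0, 56.0, 48.0], 0.83), ([321.0, 114.0, 52.0, 51.0], 0.7), ([318.0, 194.0, 50.0, 52.0], 0.59)]
[492.9 180.2 363.5] 46.1
handle [([274.4, 194.8], 0.61, array([ 460.7, -195.9,   10. ]))]
handle_head [([238.5, 173.6], 0.94, array([ 435.4, -331.2,   10. ])), ([379.0, 275.5], 0.54, array([580.9, 177. ,  10. ]))]
handle_tip [([319.1, 205.7], 0.9, array([439.7, -64.2,  10. ]))]
dipper [([490.4, 276.2], 0.89, array([454.5, 431. ,  10. ]))]
```

View pics/w3.png

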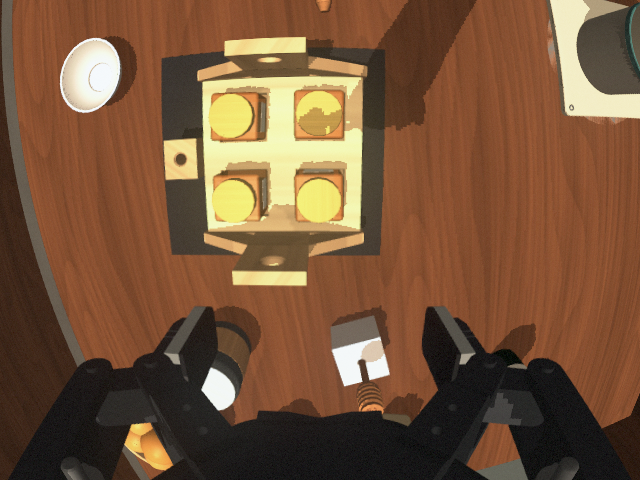

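All four jars stand square in their pockets, with lids at (233,116), (320,113), (236,200) and (319,200). The dipper in its block is at (365,370). I hover over it next.

>>> servo_tool([
  [[-0.0395,0.011,0.0189,0,0,0,-1],[-0.0395,0.011,0.0189,0,0,0,-1],[-0.0395,0.011,0.0189,0,0,0,-1],[-0.0395,0.011,0.0189,0,0,0,-1],[-0.0395,0.011,0.0189,0,0,0,-1],[-0.0395,0.011,0.0189,0,0,0,-1],[0,0,0,0,0,0,-1]],
])

```text
t: 47.05
tool_pos: [453.7, 429.0, 247.8]
eef_rot: [-0.663, 0.749, 0.003, -0.002]
force: [-0.7, 0.2, -0.2]
width: 85.2
gripper_force: 0.0
```

>>> servo_tool([
  [[0,0,0,0,0,0,-1],[0,0,0,0,0,0,-1],[0,0,0,0,0,0,-1]],
])

```text
t: 47.35
tool_pos: [459.5, 422.3, 250.7]
eef_rot: [-0.659, 0.753, -0.0, -0.001]
force: [0.6, 0.5, -0.4]
width: 85.2
gripper_force: 0.0
```

```bash
python3 look.py w4 dipper,block
python3 - <<'E'
from fit import *
c=pickle.load(open("w2.pkl","rb"))["cam"]; print("bag",onz(c,(55,285),100),onz(c,(55,285),0))
c=pickle.load(open("w4.pkl","rb"))["cam"]
for d in finder.cut_out("wrist","dipper")[:2]:
    m=np.uint8(d["pixels"]); print(d["conf"],d["extent"],m.sum())
def bs(c,p): return np.array([proj(c,v) for v in place(np.array(rect(0,0,70,70,65,40)),p)])
b=fit([458,424,-.2],[c],bs,grid=[[458,424,np.radians(a)] for a in(-40,-20,0,20,40)]); print("block",b,np.degrees(b[0][2]))
im=c["image"][:,:,::-1].copy()
for u in bs(c,b[0]): cv2.circle(im,(int(u[0]),int(u[1])),1,(255,0,255),-1)
cv2.imwrite("pics/w4o.png",im)
E
```

```text
dipper [135.5 218.7] 0.74 z0: [677.9 408.8] z94 [623.5 394.2]
dipper [315.4 212.1] 0.67 z0: [466.  432.3] z94 [462.3 412.1]
block [316.4 203.3] 0.69 z0: [463.6 422.9] z94 [460.5 404.9]
ext []
[459.  422.9 250.5] 47.55
bag [467.53 503.73 100.  ] [420.72 598.21   0.  ]
0.82 [317.9, 245.7, 45.7, 63.2] 2214
block (array([464.04, 424.36,   0.15]), np.float64(1.1141211986541748)) 8.867321223381834
```

View pics/w4o.png

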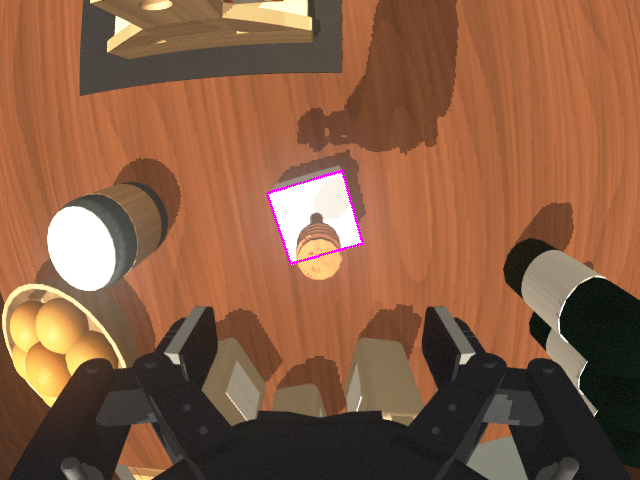

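Run:
```python
from fit import *
c=pickle.load(open("w4.pkl","rb"))["cam"]
print(proj(c,np.array([464,424.4,65.])), onz(c,(319.5,259),168), onz(c,(319.5,259),125))
print(proj(c,np.array([464,424.4,168.])), proj(c,np.array([464+16,424.4,168.])))
from go import plan; plan(464,424.4,125,262.35,-1,40)
```

```text
[315.69 218.67] [460.9  426.93 168.  ] [462.91 442.1  125.  ]
[314.18 255.92] [289.57 259.02]
t 47.6 pos [458.8 423.  250.5] q7 1.64 w 85.4
1 x [0.0, 0.0, 0.0, 0.0007, -0.0011, 0.0018, -1]
4 x [-0.0005, -0.0012, 0.0314, 0.0, 0.0, 0.0, -1]
```

>>> servo_tool([
  [[-0.0037,-0.0024,0.04,0,0,0,-1],[0,0,0.041,0,0,0,-1],[0,0,0.0415,0,0,0,-1],[0,0,0,0,0,0,-1],[0,0,0,0,0,0,-1],[0,0,0,0,0,0,-1]],
])

```text
t: 48.2
tool_pos: [461.6, 428.5, 130.2]
eef_rot: [-0.659, 0.752, 0.001, 0.001]
force: [-0.1, 0.4, 0.8]
width: 85.8
gripper_force: 0.0
```

>>> servo_tool([
  [[0,0,0,0,0,0,1],[0,0,0,0,0,0,1],[0,0,0,0,0,0,1],[0,0,0,0,0,0,1],[0,0,0,0,0,0,1],[0,0,0,0,0,0,1],[0,0,0,0,0,0,1],[0,0,0,0,0,0,1]],
])

```text
t: 49.0
tool_pos: [461.4, 427.1, 128.3]
eef_rot: [-0.659, 0.752, -0.0, -0.0]
force: [0.5, -0.9, 5.5]
width: 30.6
gripper_force: 58.8
```

>>> servo_tool([
  [[0,0,0,0,0,0,1],[0,0,0,0,0,0,1],[0,0,-0.01,0,0,0,1],[0,0,-0.015,0,0,0,1],[0,0,-0.02,0,0,0,1],[0,0,-0.03,0,0,0,1],[0,0,-0.03,0,0,0,1],[0,0,-0.02,0,0,0,1]],
])

```text
t: 49.8
tool_pos: [460.3, 428.0, 255.8]
eef_rot: [-0.66, 0.751, 0.001, 0.0]
force: [0.5, -0.0, -1.3]
width: 30.6
gripper_force: 59.5
```

>>> servo_tool([
  [[0,0,-0.035,0,0,0,1],[0,0,-0.035,0,0,0,1],[0.029,-0.0239,0,0,0,0,1],[0.029,-0.0239,0,0,0,0,1],[0.029,-0.0239,0,0,0,0,1],[0.029,-0.0239,0,0,0,0,1],[0.029,-0.0239,0,0,0,0,1]],
])

```text
t: 50.5
tool_pos: [560.6, 266.9, 323.7]
eef_rot: [-0.66, 0.751, 0.0, -0.001]
force: [-0.0, -0.2, -1.3]
width: 31.1
gripper_force: 59.5
```

>>> servo_tool([
  [[0.029,-0.0239,0,0,0,0,1],[0.029,-0.0239,0,0,0,0,1],[0.029,-0.0239,0,0,0,0,1],[0.029,-0.0239,0,0,0,0,1],[0.029,-0.0239,0,0,0,0,1],[0,0,0,0,0,0,1],[0,0,0,0,0,0,1]],
])

```text
t: 51.2
tool_pos: [660.1, 108.1, 323.0]
eef_rot: [-0.659, 0.752, 0.001, -0.001]
force: [-1.4, 1.0, -0.1]
width: 30.4
gripper_force: 59.6
```

>>> servo_tool([
  [[0,0,0.04,0,0,0,1],[0,0,0.04,0,0,0,1],[0,0,0.04,0,0,0,1],[0,0,0,0,0,0,1],[0,0,0,0,0,0,1],[0,0,0,0,0,0,1],[0,0,0,0,0,0,1]],
])

```text
t: 51.9
tool_pos: [661.2, 109.6, 205.4]
eef_rot: [-0.66, 0.752, -0.001, 0.001]
force: [0.7, -0.8, 0.4]
width: 30.7
gripper_force: 59.5
```

```bash
python3 look.py w5 dipper,dipper_hole
python3 - <<'E'
from fit import *
from go import plan
c=pickle.load(open("w5.pkl","rb"))["cam"]; s=robot.read_state(); T=R.from_quat(s["eef_rot"])
print("tip exp px",proj(c,s["tool_pos"]+T.apply([0,0,113.3])),"hole exp px",proj(c,np.array([658.8,108.6,60])))
plan(658.8,108.6,190,262.35,1,40)
im=c["image"][:,:,::-1].copy(); cv2.imwrite("pics/w5z.png",cv2.resize(im[130:330,220:420],None,fx=3,fy=3))
E
```

```text
dipper [317.2 237.9] 0.92 z0: [668.2 135.9] z94 [663.8 108.5]
dipper_hole [326.6 225.5] 0.8 z0: [657.6 124.7] z94 [656.  100.3]
ext [([516.0, 280.0, 84.0, 85.0], 0.97), ([417.0, 287.0, 80.0, 91.0], 0.79), ([427.0, 171.0, 90.0, 78.0], 0.76), ([533.0, 175.0, 93.0, 77.0], 0.73)]
[660.7 108.5 203.7] 52.1
tip exp px [321.57 235.79] hole exp px [323.77 225.17]
t 52.1 pos [660.7 108.5 203.7] q7 2.21 w 30.6
1 x [0.0, 0.0, 0.0, -0.0001, -0.0008, 0.0028, 1]
1 x [0.0001, 0.0019, 0.0137, 0.0, 0.0, 0.0, 1]
```

View pics/w5z.png

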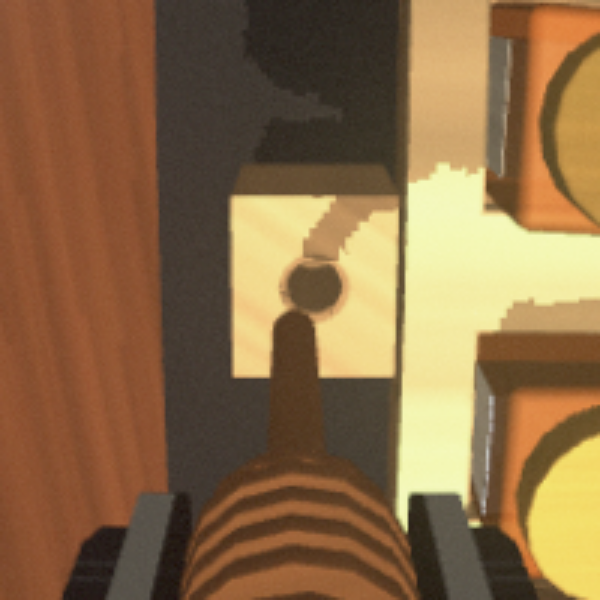

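Hole seen at (324,225), exactly where predicted. The handle tip is at (318,236), about 2.7 mm towards carrier +x of the tool axis. I shift by 4 mm and lower.

>>> servo_tool([
  [[0,0.004,0.01,0,0,0,1],[0,0,0.01,0,0,0,1],[0,0,0,0,0,0,1],[0,0,0,0,0,0,1],[0,0,0,0,0,0,1],[0,0,0,0,0,0,1]],
])

```text
t: 52.7
tool_pos: [656.5, 109.0, 182.9]
eef_rot: [-0.659, 0.752, 0.0, -0.001]
force: [0.4, -0.0, -0.5]
width: 30.9
gripper_force: 59.5
```

```bash
python3 look.py w6 dipper,dipper_hole
python3 - <<'E'
from fit import *
c=pickle.load(open("w6.pkl","rb"))["cam"]; s=robot.read_state(); T=R.from_quat(s["eef_rot"])
print("tip exp px",proj(c,s["tool_pos"]+T.apply([0,-2.7,113.3])),"hole exp px",proj(c,np.array([658.8,108.6,60])),s["tool_pos"])
E
```

```text
dipper [314.7 241.6] 0.85 z0: [664.5 131.8] z94 [659.6 103.5]
dipper_hole [318.5 234.7] 0.92 z0: [660.2 125.7] z94 [656.6  99.2]
dipper_hole [560.5  85.3] 0.53 z0: [401.5   2.5] z94 [472.6  11.6]
ext [([521.0, 294.0, 92.0, 89.0], 0.89), ([541.0, 182.0, 102.0, 86.0], 0.78), ([428.0, 176.0, 96.0, 87.0], 0.74)]
[656.4 108.9 182.8] 52.9
tip exp px [316.99 238.  ] hole exp px [317.26 234.57] [656.38 108.89 182.83]
```

>>> servo_tool([
  [[0.001,0.0005,0.01,0,0,0,1],[0,0,0.008,0,0,0,1],[0,0,0,0,0,0,1],[0,0,0.008,0,0,0,1],[0,0,0.008,0,0,0,1]],
])

```text
t: 53.4
tool_pos: [655.7, 108.3, 148.3]
eef_rot: [-0.66, 0.752, 0.0, -0.001]
force: [0.3, 1.2, 0.1]
width: 30.7
gripper_force: 59.6
```

>>> servo_tool([
  [[0,0,0.008,0,0,0,1],[0,0,0.008,0,0,0,1],[0,0,0,0,0,0,1]],
])

```text
t: 53.7
tool_pos: [655.4, 108.1, 131.2]
eef_rot: [-0.66, 0.752, 0.001, -0.001]
force: [2.2, 2.5, -2.0]
width: 30.6
gripper_force: 59.6
```

>>> servo_tool([
  [[-0.001,-0.001,0.005,0,0,0,1],[0,0,0.005,0,0,0,1],[0,0,0,0,0,0,1],[0,0,0.003,0,0,0,1],[0,0,0,0,0,0,1]],
])

```text
t: 54.2
tool_pos: [656.7, 108.5, 119.6]
eef_rot: [-0.659, 0.752, -0.0, -0.001]
force: [-0.4, 1.5, -0.3]
width: 30.4
gripper_force: 59.7
```

>>> servo_tool([
  [[0,0,0.002,0,0,0,1],[0,0,0,0,0,0,1],[0,0,0,0,0,0,-1],[0,0,0,0,0,0,-1],[0,0,0,0,0,0,-1],[0,0,0,0,0,0,-1],[0,0,0,0,0,0,-1]],
])

```text
t: 54.9
tool_pos: [656.6, 108.6, 117.5]
eef_rot: [-0.659, 0.752, 0.0, -0.001]
force: [0.1, 0.8, 0.5]
width: 85.4
gripper_force: 0.0
```

>>> servo_tool([
  [[0,0,-0.03,0,0,0,-1],[0,0,-0.04,0,0,0,-1],[0,0,-0.045,0,0,0,-1],[0,0,-0.045,0,0,0,-1],[0,0,0,0,0,0,-1],[0,0,0,0,0,0,-1],[0,0,0,0,0,0,-1]],
])

```text
t: 55.6
tool_pos: [656.4, 108.2, 276.3]
eef_rot: [-0.659, 0.752, 0.0, -0.002]
force: [0.2, -0.7, -0.2]
width: 85.4
gripper_force: 0.0
```

Run:
```python
from fit import *
c=cam("wrist"); save(c,"w7"); pickle.dump(c,open("w7.pkl","rb".replace("r","w")))
for d in finder.cut_out("wrist","dipper")[:2]: print("dipper",d["conf"],np.round(d["extent"],1))
a=np.array([658.8,108.6,6]); print("head exp px (upright home)",proj(c,a+[0,0,155]),proj(c,a+[0,0,132]))
s=cam("scene"); d=cam("side"); pickle.dump((s,d),open("sd.pkl","wb"))
for n,k in (("scene",s),("side",d)):
    for q in finder.search_frame(n,"dipper")[:2]: print(n,q["conf"],np.round(q["extent"],1), "exp head mid",proj(k,a+[0,0,132.]),"base of visible",proj(k,a+[0,0,54.]),"top",proj(k,a+[0,0,155.]))
for t in ["handle","handle_head","handle_tip"]: print(t,[(np.round(q["point"],1).tolist(),round(q["conf"],2),np.round(onz(s,q["point"],10),1)) for q in finder.spot_point("scene",t)][:2],[(np.round(q["point"],1).tolist(),round(q["conf"],2),np.round(onz(d,q["point"],10),1)) for q in finder.spot_point("side",t)][:2])
st=robot.read_state(); print(st["t"],st["tool_pos"],st["joints"])
```

```text
head exp px (upright home) [316.86 238.82] [316.96 230.52]
scene 0.76 [348.8 265.4  16.   33.4] exp head mid [343.73 258.3 ] base of visible [342.36 277.18] top [344.16 252.38]
side 0.83 [301.2 255.6  17.1  44.2] exp head mid [293.64 241.17] base of visible [294.94 272.85] top [293.24 231.33]
handle [([378.5, 278.1], 0.74, array([588.8, 178.9,  10. ])), ([275.1, 193.9], 0.72, array([ 456.7, -195.8,   10. ]))] [([409.7, 232.0], 0.82, array([ 441.4, -204.6,   10. ]))]
handle_head [([240.4, 175.5], 0.95, array([ 439.4, -322.1,   10. ]))] [([418.3, 210.0], 0.73, array([ 428.2, -334. ,   10. ]))]
handle_tip [([318.9, 206.4], 0.87, array([442.2, -63.5,  10. ])), ([392.6, 252.8], 0.61, array([498.7, 181.1,  10. ]))] [([393.7, 261.6], 0.89, array([466.5, -56.7,  10. ]))]
56.2 [656.91 108.88 277.61] [ 0.31  0.8  -1.04  1.39  0.69  1.34  2.26]
```

The dipper looks home with a small lean. Next I turn and fly to the bar.

>>> servo_tool([
  [[0,0,0,0,0,0.1449,-1],[0,0,0,0,0,0.1449,-1],[0,0,0,0,0,0.1449,-1],[0,0,0,0,0,0.1449,-1],[0,0,0,0,0,0.1449,-1],[0,0,0,0,0,0.1449,-1],[0,0,0,0,0,0.1449,-1]],
])

```text
t: 56.9
tool_pos: [656.9, 108.9, 277.7]
eef_rot: [-0.209, 0.978, -0.0, -0.001]
force: [-0.2, -0.1, 0.4]
width: 85.5
gripper_force: 0.0
```

>>> servo_tool([
  [[0,0,0,0,0,0.1449,-1],[0,0,0,0,0,0.1449,-1],[0,0,0,0,0,0.1449,-1],[0,0,0,0,0,0.1449,-1],[0,0,0,0,0,0.1449,-1],[0,0,0,0,0,0.1449,-1],[0,0,0,0,0,0.1449,-1]],
])

```text
t: 57.6
tool_pos: [656.8, 109.1, 277.7]
eef_rot: [0.293, 0.956, -0.001, -0.001]
force: [0.2, -0.1, 0.4]
width: 85.4
gripper_force: 0.0
```

>>> servo_tool([
  [[0,0,0,0,0,0.1449,-1],[0,0,0,0,0,0.1449,-1],[0,0,0,0,0,0.1449,-1],[0,0,0,0,0,0.1449,-1],[0,0,0,0,0,0.1449,-1],[0,0,0,0,0,0.1449,-1],[0,0,0,0,0,0.1449,-1]],
])

```text
t: 58.3
tool_pos: [656.8, 109.2, 277.7]
eef_rot: [0.72, 0.694, -0.001, -0.0]
force: [-1.1, -0.6, -0.4]
width: 85.2
gripper_force: 0.0
```

>>> servo_tool([
  [[-0.0408,-0.0188,0,0,0,0,-1],[-0.0408,-0.0188,0,0,0,0,-1],[-0.0408,-0.0188,0,0,0,0,-1],[-0.0408,-0.0188,0,0,0,0,-1],[-0.0408,-0.0188,0,0,0,0,-1],[-0.0408,-0.0188,0,0,0,0,-1]],
])

```text
t: 58.9
tool_pos: [535.5, -133.4, 278.3]
eef_rot: [0.718, 0.696, -0.001, 0.0]
force: [0.9, 0.0, 0.4]
width: 85.3
gripper_force: 0.0
```

>>> servo_tool([
  [[-0.0408,-0.0188,0.015,0,0,0,-1],[-0.0408,-0.0188,0.015,0,0,0,-1],[-0.0408,-0.0188,0.015,0,0,0,-1],[-0.0408,-0.0188,0.015,0,0,0,-1],[-0.0408,-0.0188,0.015,0,0,0,-1],[0,0,0,0,0,0,-1],[0,0,0,0,0,0,-1],[0,0,0,0,0,0,-1]],
])

```text
t: 59.7
tool_pos: [437.0, -331.9, 203.8]
eef_rot: [0.718, 0.696, -0.0, 0.0]
force: [0.6, 0.7, 1.2]
width: 85.5
gripper_force: 0.0
```

```bash
cat > bl.py <<'E'
from fit import *
from go import plan
import sys
def bar_out(p,h=10.):
    # outline of the flat bar at mid height, origin x,y yaw
    a=[[-162,-18],[-112,-18],[-112,-10],[126,-10],[138,-5],[138,5],[126,10],[-112,10],[-112,18],[-162,18]]
    P=[]
    for i in range(len(a)): P+=seg([*a[i],h],[*a[(i+1)%len(a)],h],max(4,int(np.hypot(*np.subtract(a[i],a[(i+1)%len(a)]))/3)))
    return place(np.array(P,float),p)
def bs(c,p):
    # head top at z=20, shaft at its middle
    P=bar_out(p); l=R.from_euler("z",-p[2]).apply(P-[p[0],p[1],0]); P[l[:,0]<-111.5,2]=20; return np.array([proj(c,v) for v in P])
if __name__=="__main__":
    n=sys.argv[1]; hx,hy,a=map(float,sys.argv[2:5]); c=cam("wrist"); pickle.dump(c,open(n+".pkl","wb")); save(c,n)
    for t in ["handle","handle_head","handle_tip"]: print(t,[(np.round(q["point"],1).tolist(),round(q["conf"],2),np.round(onz(c,q["point"],10),1)) for q in finder.spot_point("wrist",t)][:2])
    o=[hx+137*np.cos(np.radians(a)),hy+137*np.sin(np.radians(a))]
    b=fit([*o,np.radians(a)],[c],bs,steps=(8,8,.05),grid=[[*o,np.radians(a+k)] for k in(-4,0,4)]); p=b[0]; h=place(np.array([-137.,0,10]),p); print("bar",p[:2],np.degrees(p[2]),b[1],"head",h)
    im=c["image"][:,:,::-1].copy()
    for u in bs(c,p): cv2.circle(im,(int(u[0]),int(u[1])),1,(255,0,255),-1)
    cv2.imwrite(f"pics/{n}o.png",im); plan(h[0],h[1],60,np.degrees(p[2]),-1,40)
E
python3 bl.py b1 434 -333 88
```

```text
handle [([315.7, 215.6], 0.68, array([ 434.4, -334.2,   10. ])), ([322.8, 65.7], 0.58, array([ 445., -197.,   10.]))]
handle_head [([317.5, 217.7], 0.96, array([ 436. , -336.3,   10. ]))]
handle_tip []
bar [ 444.87 -195.7 ] 86.42613803635959 2.598212957382202 head [ 436.33 -332.43   10.  ]
t 59.9 pos [ 436.9 -332.   203.9] q7 0.4 w 85.7
1 x [0.0, 0.0, 0.0, -0.0005, 0.0012, 0.0332, -1]
4 x [-0.0001, -0.0001, 0.036, 0.0, 0.0, 0.0, -1]
```

View pics/b1o.png

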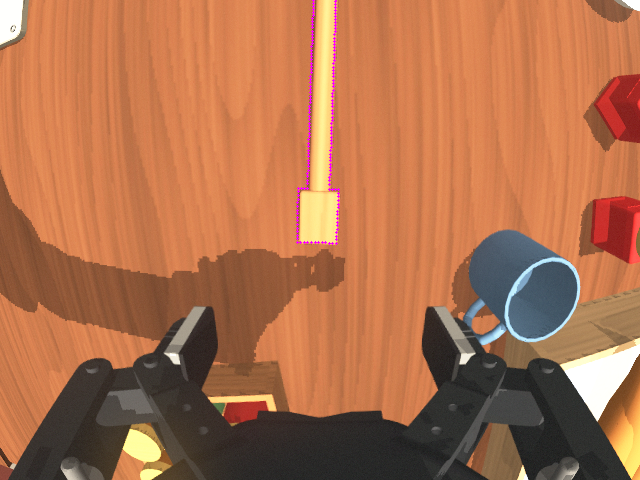

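The overlay fits the bar (head at (318,216) px). I descend on the head.

>>> servo_tool([
  [[0,0,0.04,0,0,0.033,-1],[0,0,0.045,0,0,0,-1],[0,0,0.045,0,0,0,-1],[0,0,0.035,0,0,0,-1],[0,0,0.02,0,0,0,-1],[0,0,0.01,0,0,0,-1],[0,0,0,0,0,0,-1],[0,0,0,0,0,0,-1]],
])

```text
t: 60.7
tool_pos: [436.5, -333.6, 9.4]
eef_rot: [0.729, 0.684, -0.001, 0.001]
force: [0.9, -0.2, 1.2]
width: 85.5
gripper_force: 0.0
```

```bash
python3 go.py 436.3 -332.4 1.5 86.4 -1 40
```

```text
t 60.7 pos [ 436.5 -333.6    9.4] q7 0.28 w 85.5
1 x [0.0, 0.0, 0.0, 0.0001, 0.0019, -0.0014, -1.0]
1 x [0.0012, -0.0003, 0.0079, 0.0, 0.0, 0.0, -1.0]
```

>>> servo_tool([
  [[0.001,0,0.008,0,0,0,-1],[0,0,0,0,0,0,-1],[0,0,0,0,0,0,1],[0,0,0,0,0,0,1],[0,0,0,0,0,0,1],[0,0,0,0,0,0,1],[0,0,0,0,0,0,1],[0,0,0,0,0,0,1]],
])

```text
t: 61.5
tool_pos: [435.9, -332.6, 0.9]
eef_rot: [0.73, 0.684, -0.001, 0.0]
force: [-0.8, -0.0, 5.6]
width: 34.7
gripper_force: 61.3
```

>>> servo_tool([
  [[0,0,0,0,0,0,1],[0,0,0,0,0,0,1],[0,0,0,0,0,0,1],[0,0,0,0,0,0,1]],
])

```text
t: 61.9
tool_pos: [435.9, -332.6, 0.9]
eef_rot: [0.73, 0.684, -0.001, 0.0]
force: [-1.3, -0.2, 5.6]
width: 34.9
gripper_force: 61.3
```

>>> servo_tool([
  [[0,0,-0.008,0,0,0,1],[0,0,-0.012,0,0,0,1],[0,0,-0.02,0,0,0,1],[0,0,-0.03,0,0,0,1],[0,0,-0.03,0,0,0,1],[0,0,-0.025,0,0,0,1],[0,0,-0.015,0,0,0,1],[0,0,-0.005,0,0,0,1]],
])

```text
t: 62.7
tool_pos: [436.6, -332.9, 147.9]
eef_rot: [0.73, 0.684, -0.001, 0.002]
force: [-0.0, -0.5, -0.7]
width: 34.9
gripper_force: 60.5
```

>>> servo_tool([
  [[0,0,0,0,0,0.035,1],[0,0,0,0,0,0.0357,1],[0.02,0.014,0,0,0,0,1],[0.02,0.014,0,0,0,0,1],[0.012,0.008,0,0,0,0,1],[0,0,0,0,0,0,1],[0,0,0,0,0,0,1],[0,0,0,0,0,0,1]],
])

```text
t: 63.5
tool_pos: [477.1, -286.9, 145.0]
eef_rot: [0.754, 0.657, -0.002, -0.0]
force: [-0.6, -0.2, -1.4]
width: 35.0
gripper_force: 60.5
```

```bash
cat > tip.py <<'E'
from fit import *
from go import plan
import sys
s=cam("scene"); d=cam("side"); pickle.dump((s,d),open("sd.pkl","wb")); st=robot.read_state(); T=R.from_quat(st["eef_rot"]); print(st["tool_pos"],"w",st["width"],"tilt",T.as_matrix()[:,2],"F",st["force"],"t",st["t"])
C=np.array([533.9,125.34,-0.1336]); hr=place(np.array([0,-112.,155]),C)
tip=st["tool_pos"]+T.apply([275.5,0,-9.1]); print("tip exp",tip,"hole",hr)
rs={}
for t,e in (("handle_tip",tip),("hole_right",hr)):
    for n,k in (("scene",s),("side",d)):
        q=finder.spot_point(n,t); print(t,n,"exp",proj(k,e).round(1),[(np.round(u["point"],1).tolist(),round(u["conf"],2)) for u in q][:3])
save(s,sys.argv[1]+"s"); save(d,sys.argv[1]+"d")
u=proj(s,tip); v=proj(d,tip)
def crop(k,u):
    x,y=int(u[0]),int(u[1]); x=min(max(x,60),579); y=min(max(y,60),419); b=cv2.resize(k["image"][y-50:y+50,x-50:x+50,::-1],None,fx=4,fy=4,interpolation=cv2.INTER_CUBIC)
    for e,cl in ((tip,(255,0,255)),(hr,(255,255,0))): p=(proj(k,e)-[x-50,y-50])*4+1.5; cv2.circle(b,(int(p[0]),int(p[1])),3,cl,1)
    return b
cv2.imwrite("pics/"+sys.argv[1]+".png",np.hstack([crop(s,u),crop(d,v)]))
E
python3 tip.py tip1
```

```text
[ 477.44 -286.79  145.19] w 34.78363279781281 tilt [-0. -0. -1.] F [ 1.07 -0.16 -0.48] t 63.6
tip exp [515.25 -13.88 153.78] hole [518.98  14.34 155.  ]
handle_tip scene exp [323.9 194.7] [([324.0, 191.6], 0.95)]
handle_tip side exp [373.6 214. ] [([369.9, 215.0], 0.96)]
hole_right scene exp [333.5 199.2] [([333.4, 198.3], 0.58)]
hole_right side exp [369.9 219.5] [([366.4, 217.7], 0.58)]
```

```bash
cat > ax.py <<'E'
from fit import *
s=cam("scene"); ms=finder.cut_out("scene","handle"); d=cam("side"); md=finder.cut_out("side","handle")
st=robot.read_state(); T=R.from_quat(st["eef_rot"])
def P(x): return st["tool_pos"]+T.apply([x+137,0,-9.1])
for n,k,m in (("scene",s,ms),("side",d,md)):
    if not m: print(n,"none"); continue
    M=m[0]["pixels"]; print(n,[(round(q["conf"],2),np.round(q["extent"]).tolist()) for q in m[:2]],M.sum())
    a=proj(k,P(-100)); b=proj(k,P(138)); L=np.hypot(*(b-a)); e=(b-a)/L; nn=np.array([-e[1],e[0]])
    ys,xs=np.nonzero(M); q=np.c_[xs,ys]-a; u=q@e; v=q@nn; w=(u>0)&(u<L+8)&(abs(v)<15)
    print("  span",u[w].min()/L*238-100 if w.any() else None,u[w].max()/L*238-100,"normal",nn)
    for x0 in np.arange(0,L,L/6): 
        z=w&(u>=x0)&(u<x0+L/6)
        if z.sum(): print("   x=%.0f off %.2f px n=%d w=%.1f"%((x0+L/12)/L*238-100,v[z].mean(),z.sum(),z.sum()/(L/6)))
E
python3 ax.py
```

```text
scene [(0.93, [281.0, 174.0, 88.0, 49.0]), (0.58, [262.0, 298.0, 40.0, 38.0])] 772
  span -99.0185022427951 138.0935431362412 normal [-0.46  0.89]
   x=-80 off -0.13 px n=96 w=6.9
   x=-40 off -0.12 px n=93 w=6.6
   x=-1 off 0.11 px n=98 w=7.0
   x=39 off 0.09 px n=100 w=7.1
   x=78 off -0.19 px n=109 w=7.8
   x=118 off 0.15 px n=99 w=7.1
side [(0.78, [392.0, 183.0, 37.0, 49.0]), (0.54, [337.0, 293.0, 184.0, 172.0])] 541
  span -99.79087134638642 107.74005789137865 normal [-0.85 -0.53]
   x=-80 off 1.00 px n=70 w=8.6
   x=-40 off 0.75 px n=67 w=8.2
   x=-1 off 0.89 px n=72 w=8.8
   x=39 off 0.72 px n=74 w=9.1
   x=79 off 0.79 px n=74 w=9.1
   x=118 off 2.16 px n=13 w=1.6
```

The mask centrelines show the bar straight and level in the hand: a constant offset of 0 px in the scene view and 0.8 px in the side view. I insert it.

>>> servo_tool([
  [[0.01,0,-0.001,0,0,0.002,1],[0.015,0,0,0,0,0,1],[0.015,0,0,0,0,0,1],[0.015,0,0,0,0,0,1],[0.015,0,0,0,0,0,1],[0,0,0,0,0,0,1]],
])

```text
t: 64.6
tool_pos: [488.9, -212.3, 146.3]
eef_rot: [0.752, 0.659, -0.0, -0.001]
force: [-1.4, 0.4, -0.5]
width: 34.8
gripper_force: 60.5
```

```bash
cat > st.py <<'E'
from fit import *
s=robot.read_state(); T=R.from_quat(s["eef_rot"]); C=R.from_euler("z",-0.1336); p=C.inv().apply(s["tool_pos"]-[533.9,125.34,0])
m=C.inv().as_matrix()@T.as_matrix()
print("t",s["t"],"carrier-frame TCP",p,"toolx in carrier",m[:,0],"F carrier",C.inv().apply(s["force"]),"Tq",s["torque"],"w",s["width"])
E
python3 st.py
```

```text
t 64.6 carrier-frame TCP [   0.39 -340.61  146.34] toolx in carrier [-0.  1.  0.] F carrier [-1.44  0.21 -0.55] Tq [-0.03  0.1   0.17] w 34.809167434248664
```

>>> servo_tool([
  [[0.02,0,0,0,0,0,1],[0.02,0,0,0,0,0,1],[0.02,0,0,0,0,0,1],[0.02,0,0,0,0,0,1],[0.02,0,0,0,0,0,1],[0.02,0,0,0,0,0,1],[0.015,0,0,0,0,0,1],[0,0,0,0,0,0,1]],
])

```text
t: 65.4
tool_pos: [506.8, -80.0, 146.1]
eef_rot: [0.753, 0.658, -0.0, -0.001]
force: [-1.3, 1.8, -0.9]
width: 34.8
gripper_force: 60.5
```

```bash
python3 st.py
```

```text
t 65.4 carrier-frame TCP [   0.53 -207.11  146.08] toolx in carrier [0. 1. 0.] F carrier [-1.58  1.63 -0.89] Tq [0.11 0.17 0.14] w 34.758906217891195
```

>>> servo_tool([
  [[0.015,-0.0004,0,0,0,0,1],[0.015,0,0,0,0,0,1],[0.015,0,0,0,0,0,1],[0.012,0,0,0,0,0,1],[0.006,0,0,0,0,0,1],[0,0,0,0,0,0,1],[0,0,0,0,0,0,1]],
])

```text
t: 66.1
tool_pos: [514.5, -19.9, 145.9]
eef_rot: [0.754, 0.657, -0.001, -0.0]
force: [-2.9, 2.1, -0.8]
width: 35.1
gripper_force: 60.5
```

```bash
python3 st.py
```

```text
t 66.1 carrier-frame TCP [   0.12 -146.57  145.85] toolx in carrier [ 0.  1. -0.] F carrier [-3.11  1.69 -0.77] Tq [0.28 0.45 0.61] w 35.141616945003236
```

>>> servo_tool([
  [[0.004,0,0,0,0,0,1],[0.004,0,0,0,0,0,1],[0.002,0,0,0,0,0,1],[0,0,0,0,0,0,1],[0,0,0,0,0,0,1]],
])

```text
t: 66.6
tool_pos: [516.1, -9.8, 145.9]
eef_rot: [0.754, 0.657, -0.001, -0.0]
force: [-3.0, -0.5, -0.1]
width: 34.5
gripper_force: 60.6
```

```bash
python3 st.py
```

```text
t 66.6 carrier-frame TCP [   0.35 -136.32  145.95] toolx in carrier [ 0.  1. -0.] F carrier [-2.94 -0.95 -0.13] Tq [0.03 0.63 0.73] w 34.501787146449814
```

>>> servo_tool([
  [[0.002,0,0,0,0,0,1],[0.002,0,0,0,0,0,1],[0,0,0,0,0,0,1],[0,0,0,0,0,0,1]],
])

```text
t: 67.0
tool_pos: [516.2, -8.3, 145.9]
eef_rot: [0.754, 0.657, -0.002, 0.0]
force: [-4.3, -5.1, 0.4]
width: 34.7
gripper_force: 60.7
```

```bash
python3 st.py
```

```text
t 67.0 carrier-frame TCP [   0.22 -134.77  145.88] toolx in carrier [ 0.  1. -0.] F carrier [-3.6  -5.68  0.42] Tq [-1.02  0.82  0.86] w 34.73871214471981
```

>>> servo_tool([
  [[0,0,0,0,0,0,-1],[0,0,0,0,0,0,-1],[0,0,0,0,0,0,-1],[0,0,0,0,0,0,-1],[0,0,0,0,0,0,-1],[0,0,-0.01,0,0,0,-1],[0,0,-0.03,0,0,0,-1],[0,0,-0.04,0,0,0,-1]],
])

```text
t: 67.8
tool_pos: [515.6, -6.1, 226.1]
eef_rot: [0.754, 0.657, -0.002, -0.001]
force: [0.7, -0.2, 0.1]
width: 85.6
gripper_force: 0.0
```

>>> servo_tool([
  [[0,0,-0.04,0,0,0,-1],[-0.02,0,-0.04,0,0,0,-1],[-0.03,0,-0.04,0,0,0,-1],[-0.03,0,-0.03,0,0,0,-1],[-0.02,0,0,0,0,0,-1],[0,0,0,0,0,0,-1],[0,0,0,0,0,0,-1],[0,0,0,0,0,0,-1]],
])

```text
t: 68.6
tool_pos: [503.2, -103.3, 375.7]
eef_rot: [0.753, 0.658, -0.001, -0.001]
force: [-0.3, 1.0, 0.3]
width: 85.4
gripper_force: 0.0
```

Run:
```python
from fit import *
c=cam("wrist"); save(c,"fin"); s=cam("scene"); d=cam("side")
C=np.array([533.9,125.34,-0.1336])
for n,k in (("wrist",c),("scene",s),("side",d)):
    for t,e in (("handle_head",[0,-137,155]),("handle_tip",[0,138,155]),("handle",[0,0,155])):
        print(n,t,"exp",proj(k,place(np.array(e,float),C)).round(1),[(np.round(q["point"],1).tolist(),round(q["conf"],2)) for q in finder.spot_point(n,t)][:2])
def cr(k,u,z): x,y=map(int,proj(k,place(np.array(u,float),C))); b=k["image"][max(0,y-100):y+100,max(0,x-100):x+100,::-1]; return cv2.resize(b,(400,400),interpolation=cv2.INTER_CUBIC)
cv2.imwrite("pics/final.png",np.hstack([cr(s,[20,0,80],0),cr(d,[20,0,80],0)])); print(robot.read_state()["t"],robot.read_state()["width"],robot.read_state()["tool_pos"])
```

```text
wrist handle_head exp [318.8 112.5] [([317.1, 112.3], 0.55)]
wrist handle_tip exp [ 318.3 -121.7] []
wrist handle exp [318.5 -19.2] []
scene handle_head exp [325.1 195. ] [([324.1, 196.4], 0.7)]
scene handle_tip exp [423.6 245.1] [([427.4, 242.7], 0.85)]
scene handle exp [372.4 219. ] [([373.2, 224.1], 0.66), ([341.0, 290.0], 0.41)]
side handle_head exp [373.2 214.2] [([376.1, 218.2], 0.69), ([352.2, 305.7], 0.19)]
side handle_tip exp [327.9 286.2] [([326.3, 287.7], 0.65)]
side handle exp [353.3 245.8] [([356.8, 246.3], 0.6), ([327.4, 288.1], 0.59)]
69.2 85.29384762433271 [ 503.38 -105.01  376.08]
```

View pics/final.png

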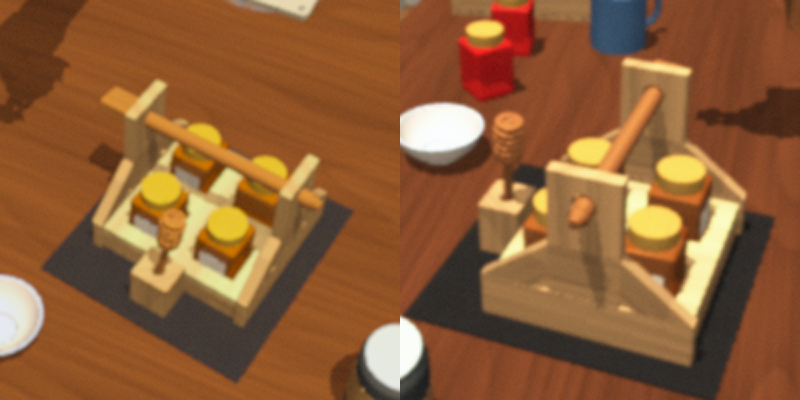

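The picture shows the bar through both cheeks, the four jars seated, and the dipper home in its holder with a slight lean. Handing in.

```bash
python3 -c "
from workcell import robot
print(robot.finish_job())"
```

```text
the job is handed in; nothing more can be done
None
```

The carrier is made up and handed in at about 69 s: four jars seated, dipper home with a slight lean, and the bar through both cheeks with its head against one. No verdict came back.

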